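Sort the bag clips by length onto their sloping stands

TASK

Put the three bag clips lying on the worktop away by length: the two short ones side by side on the stand with the short slope, the long one on the stand with the long slope, beside the long clip that is already there. Lay each one flat and straight up the slope with its end down against the front ledge, setting it down rather than dropping it. Leave the clip already on its stand in place, and do not knock the shaker, bowl, mug or the bottles about.

Things in the scene. Friction and masses are not known exactly. Their poses are not given: they have to be found in the camera images.
- clip_short_a_center (a point): One of the two short clips, loose on the worktop: centre of a grey bag clip, a flat-sided bar 80 long x 20 wide x 24 high mm, 45 g, round hinge knuckle at one end, thumb lip at the other. x along its length, z out of its upper face; the centre is 12 mm above what it lies on. Either end may point up the slope
- clip_short_b_center (a point): The other short clip, loose on the worktop: centre of a grey bag clip, a flat-sided bar 80 long x 20 wide x 24 high mm, 45 g, round hinge knuckle at one end, thumb lip at the other. x along its length, z out of its upper face; the centre is 12 mm above what it lies on. Either end may point up the slope
- clip_long_center (a point): The long clip that lies loose on the worktop: centre of a grey bag clip, a flat-sided bar 120 long x 20 wide x 24 high mm, 65 g, round hinge knuckle at one end, thumb lip at the other. x along its length, z out of its upper face; the centre is 12 mm above what it lies on. Either end may point up the slope
- clip_seated_center (a point): The long clip already on the long stand, on the -y half of the deck; it stays: centre of a grey bag clip, a flat-sided bar 120 long x 20 wide x 24 high mm, 65 g, round hinge knuckle at one end, thumb lip at the other. x along its length, z out of its upper face; the centre is 12 mm above what it lies on. Either end may point up the slope
- deck_short: Sloping deck of the short stand (light wood, fixed), rising 35 deg. x points up the slope, y level across it, z square out of it (up and back to the robot). Origin: mid-width, where the surface meets the inner face of the front ledge, 30 mm above the worktop. Surface z = 0, x 0 to 90 mm, y -80 to 80. Ledge 10 mm high, 9 thick. Takes two clips, at y about -37 and +37. Clips may not slide down by themselves
- deck_long: Sloping deck of the long stand (light wood, fixed), rising 35 deg. x points up the slope, y level across it, z square out of it (up and back to the robot). Origin: mid-width, where the surface meets the inner face of the front ledge, 30 mm above the worktop. Surface z = 0, x 0 to 130 mm, y -80 to 80. Ledge 10 mm high, 9 thick. Takes two clips, at y about -37 and +37. Clips may not slide down by themselves
- shelf_edge_short (a point): Middle of the lower front edge of the shelf (160 wide, 66 deep, 12 mm thick) that hangs over the upper half of the short stand's deck, about 120 mm above a clip. To clear it a gripper must lean back to the robot, between 20 deg off vertical and square to the deck (35)
- shelf_edge_long (a point): Middle of the lower front edge of the shelf (160 wide, 66 deep, 12 mm thick) that hangs over the upper half of the long stand's deck, about 120 mm above a clip. To clear it a gripper must lean back to the robot, between 20 deg off vertical and square to the deck (35)
- clip_short_a: same clip as point clip_short_a_center, origin at the centre of its underside
- clip_short_b: same clip as point clip_short_b_center, origin at the centre of its underside
- clip_long: same clip as point clip_long_center, origin at the centre of its underside
- clip_seated: same clip as point clip_seated_center, origin at the centre of its underside
- salt_shaker: bystander: salt shaker, 44 mm across, 90 mm high, standing among the clips; origin under its centre
- pinch_bowl: bystander: white bowl, 105 mm across, 51 mm high; origin under its centre
- mug: bystander: cream mug with a handle, 78x113x100 mm; origin under its centre
- bottle_a: bystander: corked glass bottle 44x47x95 mm on the shelf of the long stand; origin under its centre
- bottle_b: bystander: corked glass bottle 48x48x100 mm on the shelf of the short stand; origin under its centre
Not all that is in view belongs to the job. What is shaped like the clip_short_b but purple is not meant.

How it is judged (in metres and radians):
At the end, for the whole second after the job is handed in: All four clips rest on the stand of their length, two on each: flat on the deck (centre 6 to 18 mm off it), within 0.2 rad of straight up the slope, lower end within 10 mm of the front ledge, centre at most 72 mm to either side of the deck's middle (x of clip_short_a_center in the frame of deck_short between 0.032 and 0.05 m and y of clip_short_a_center in the frame of deck_short between -0.072 and 0.072 m and z of clip_short_a_center in the frame of deck_short between 0.006 and 0.018 m and angle between the x axis of each of clip_short_a_center, clip_short_b_center and the x axis of deck_short, either way round below 0.2 rad and linear speed of each of clip_short_a, clip_short_b, clip_long, clip_seated below 0.03 m/s and x of clip_short_b_center in the frame of deck_short between 0.032 and 0.05 m and y of clip_short_b_center in the frame of deck_short between -0.072 and 0.072 m and z of clip_short_b_center in the frame of deck_short between 0.006 and 0.018 m and x of clip_long_center in the frame of deck_long between 0.052 and 0.07 m and y of clip_long_center in the frame of deck_long between -0.072 and 0.072 m and z of clip_long_center in the frame of deck_long between 0.006 and 0.018 m and angle between the x axis of each of clip_long_center, clip_seated_center and the x axis of deck_long, either way round below 0.2 rad and x of clip_seated_center in the frame of deck_long between 0.052 and 0.07 m and y of clip_seated_center in the frame of deck_long between -0.072 and 0.072 m and z of clip_seated_center in the frame of deck_long between 0.006 and 0.018 m); the robot touches nothing.
It fails at once if the salt shaker, bowl or mug is pushed more than 30 mm or knocked over (distance of any of salt_shaker, pinch_bowl, mug from where it was at the start of the episode above 0.03 m or angle between any of salt_shaker, pinch_bowl, mug's own z axis and vertical above 0.5 rad).
It fails at once if a bottle on a shelf is pushed more than 30 mm or knocked over (distance of any of bottle_a, bottle_b from where it was at the start of the episode above 0.03 m or angle between any of bottle_a, bottle_b's own z axis and vertical above 0.5 rad).
It fails at once if a clip is dropped or thrown (it moves faster than 0.8 m/s, a fall of about 30 mm, while no finger touches it) ((linear speed of clip_short_a above 0.8 m/s and contact force between the fingers and clip_short_a below 0.05 N) or (linear speed of clip_short_b above 0.8 m/s and contact force between the fingers and clip_short_b below 0.05 N) or (linear speed of clip_long above 0.8 m/s and contact force between the fingers and clip_long below 0.05 N) or (linear speed of clip_seated above 0.8 m/s and contact force between the fingers and clip_seated below 0.05 N)).
It also fails if it takes over 70 s, if anything falls off the work surface, if the arm or the gripper's body presses on something with over 40 N, if the wrist force passes 120 N, or if a joint passes its speed limit or range.

ROBOT

A 7-joint arm with a two-finger parallel gripper is mounted at the origin on a cart in front of the work surface, level with it; the furniture and walls round the work are solid. World frame = base frame: x ahead of the robot, y to its left, z up, the work surface at z = 0. Lengths are in mm, angles in rad, forces in N, time in s.
With the tool pointing down it reaches from about 400 to 875 mm from the base axis. Payload 4.4 kg.
Tool frame: the origin (TCP) lies on the mounting face of the last link; the fingertips stand 173 mm ahead of it and the grasp point (between the pads) lies 155 mm ahead of it; z points along the fingers, y is the line along which they close (so a half turn about z gives the same grasp; the last joint's range is limited). The gripper opens to 85 mm and grips with 20 to 120 N. Pads are 22 mm wide; open, the fingers measure 114 mm over their backs; the gripper's body (76 mm by 85 mm) begins 54 mm behind the grasp point. The pads swing forward as they close: fully open they stand 13 mm farther back than shut.
Start: joints at [-1.414, 0.628, 0.038, 1.517, -0.027, 0.996, -0.02], TCP at [143.605, 633.95, 404.713] pointing down, gripper open.
Joint ranges: [-3.06, 3.06], [-0.37, 2.12], [-1.25, 1.32], [0.18, 2.47], [-1.1, 4.24], [0.23, 1.98], [-2.94, 2.94]. Speed limits (rad/s): [2.57, 2.57, 3.14, 3.14, 3.14, 3.14, 3.14].

INTERFACE

Orientations are given as [roll, pitch, yaw] about the fixed x, y, z axes, in that order (R = Rz(yaw) Ry(pitch) Rx(roll)).
In Python, from cell import * gives the robot as it stands. The module is installed in compiled form; this text tells all that it offers.
- The arm moves only by the tool jog_arm, never from a script. Its argument "steps" is a list of rows, each a list of 7 numbers: the opening, from -1 (shut) to 1 (fully open), so that 0 is half open, then the shift along the tool's x, y, z as a fraction of full scale, then the turn, a rotation vector about the tool's x, y, z as a fraction of full scale. A call has 1 to 10 rows; each row shifts and turns the commanded pose from where the row before left it, along the tool's axes as they then stand; what a row does not reach is not made up. Full scale, the value 1, is 500 mm for a shift and 2 rad for a turn. A row lasts 1/8 s, in which the tool goes at most 62.5 mm and 10.7 degrees, less where a joint would pass 70% of its speed; a pose out of reach is approached as far as the arm can. A call with a number of a shift or a turn outside -1 to 1 is refused whole. A call with a gripper value outside its range is refused whole. The fingers move at their own pace and stop on an object; the grip force is fixed at half the most. Time passes only in rows, so rows that do not move let the fingers close. It gives the time, the measured TCP pose, the force, the opening and the grip force at its end, in the units of the state.
- read_state(): the state, without advancing time (a new reading comes with each control period).
- get_image(name): name is "side" or "top"; returns a dict with "pixels" (480x640x3 uint8, red, green, blue), "depth" (480x640 float32, mm along the optical axis (not along the pixel's ray), 0 where there is no reading), "vertical_fov" (degrees; the focal length in pixels is half the picture's height over the tangent of half this angle, whatever the lens; pixels are square), "cx", "cy" (the principal point, pixels), "k1" (the pictures are not rectified: a ray, as slopes to the right and down, at radius r is drawn at 1 + k1 r^2 times it, then the intrinsics apply), "R" (3x3) and "t" (3): a world point X has camera coordinates R X + t. Camera axes: x right, y down, z forward; pixel columns grow to the right and rows downward; lengths in mm; the calibration is good to about 2 mm. A picture is of the moment at which its call begins.
- finish_job(): hands the job in; it is judged then, once.
The state is a dict: "clock": time; "qpos": joint angles; "qd": joint speeds; "tau": joint torques, N m; "eef_pos": TCP position; "tool_rot": TCP orientation; "force": force on the tool from outside, world axes, zero at the start; "torque": the same for the moment, N m; "width": finger opening in mm; "gripper_force": force on a finger pad.
Only numpy, scipy, OpenCV 4.12 (cv2) and the standard library are available. Lean on these libraries where they do the work, as an engineer would, in place of code of your own. Each camera call takes 0.05 s, during which the arm holds its last target. There are 200 camera calls.

## Working session

There is one attempt and no reset: what is moved stays moved. The work goes in short steps, Python scripts to look and compute and a tool call to move; the robot and the scene stay as the last step left them, time stands still between calls to the robot, and variables do not carry over. Pictures are saved under pics/ and viewed, at most 10 in all, crops included, and the job is handed in when it is done.

Besides the shell and the picture viewer there is one more tool, called after "Call:" as name(argument=value, ...), one argument or row to a line, values as JSON. jog_arm: Moves the arm, as the interface text tells. Shift numbers are shares of 500 mm and turn numbers shares of 2 rad, none past 1 either way. Its arguments: {"type":"object","properties":{"steps":{"type":"array"}},"required":["steps"]}

```bash
mkdir -p pics
cat > h.py <<'E'
from cell import *
import numpy as np, cv2
def ray(im,u,v):
    f=240/np.tan(np.radians(im["vertical_fov"])/2)
    K=np.array([[f,0,im["cx"]],[0,f,im["cy"]],[0,0,1.]])
    d=np.array([(u-im["cx"])/f,(v-im["cy"])/f]);s=d.copy()
    for _ in range(20): s=d/(1+im["k1"]*(s@s))
    return s
def pt(im,u,v):
    d=im["depth"][int(v)-1:int(v)+2,int(u)-1:int(u)+2];d=np.median(d[d>0]) if (d>0).any() else np.nan
    s=ray(im,u,v); return im["R"].T@(np.array([s[0]*d,s[1]*d,d])-im["t"])
def onz(im,u,v,z):
    s=ray(im,u,v);o=-im["R"].T@im["t"];d=im["R"].T@np.array([*s,1]);return o+d*(z-o[2])/d[2]
def proj(im,X):
    f=240/np.tan(np.radians(im["vertical_fov"])/2);c=im["R"]@X+im["t"];s=c[:2]/c[2];s=s*(1+im["k1"]*s@s)
    return s*f+[im["cx"],im["cy"]]
def save(im,n): cv2.imwrite("pics/"+n+".png",im["pixels"][:,:,::-1])
E
python3 - <<'E'
from h import *
import pickle
for n in("top","side"):
    im=get_image(n);save(im,n+"0");pickle.dump(im,open(n+"0.pkl","wb"));print(n,im["R"].round(2).tolist(),(-im["R"].T@im["t"]).round())
print(read_state())
E
```

```text
top [[-0.02, -1.0, -0.01], [-0.99, 0.02, -0.16], [0.16, 0.0, -0.99]] [ 320.  -59. 1271.]
side [[0.81, -0.58, -0.01], [-0.23, -0.31, -0.92], [0.53, 0.75, -0.39]] [ -336. -1267.   747.]
{'clock': 0.1, 'qpos': array([-1.41381462,  0.62926684,  0.03846676,  1.5182863 , -0.02698304,
        0.99626338, -0.01998214]), 'qd': array([-0.00015329, -0.00217145,  0.00155936, -0.00290536,  0.00056941,
       -0.00039739,  0.00042918]), 'tau': array([ 2.71005898e-03, -5.64537549e+01,  1.23049144e+00, -1.93976051e+01,
        1.13100014e-02,  5.35033643e-03,  3.69007395e-06]), 'eef_pos': array([143.53539028, 633.68406886, 403.86677062]), 'tool_rot': array([-3.13988795e+00,  4.51618716e-05,  2.91881986e+00]), 'force': array([ 0.37957855,  1.31651956, -0.37238928]), 'torque': array([ 0.01305824, -0.00114491,  0.00075519]), 'gripper_force': 0.0, 'width': 85.41289139010851}
```

View pics/top0.png

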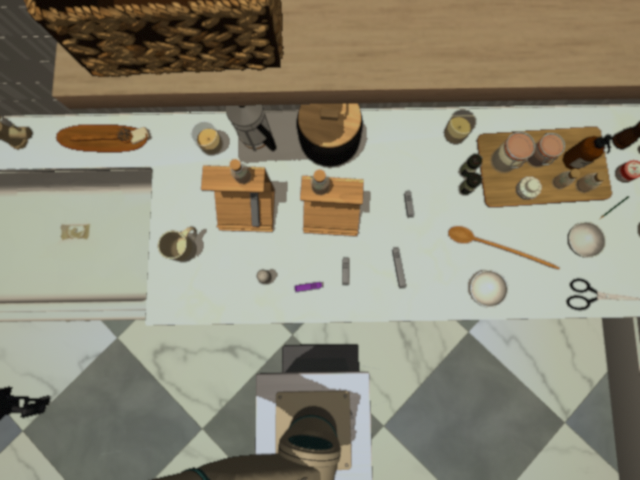

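View pics/side0.png

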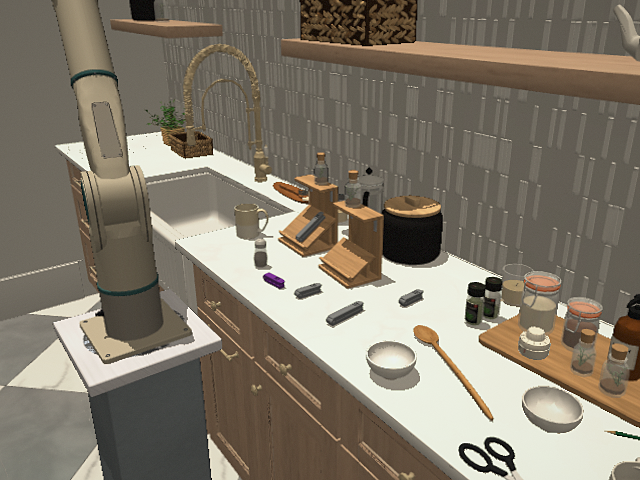

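The top view shows the long stand at about (238,200), with the seated clip at (255,210), and the short stand at (333,205). The candidate clips are grey at (346,271), grey at (409,204), grey and longer at (399,267), and purple at (308,287). The purple one is the decoy, so the grey ones are the three to move. The shaker is at (264,276), the mug at (178,245) and the bowl at (487,288). I'll confirm in one enlarged crop.

Run:
```python
from h import *
import pickle
im=pickle.load(open("top0.pkl","rb"))
p=im["pixels"][150:300,190:430,::-1]
cv2.imwrite("pics/crop1.png",cv2.resize(p,None,fx=3.3,fy=3.3,interpolation=cv2.INTER_CUBIC))
# grey clip segmentation on dark grey low saturation
hsv=cv2.cvtColor(im["pixels"],cv2.COLOR_RGB2HSV)
for n,(u0,u1,v0,v1) in dict(A=(335,360,250,292),B=(397,420,183,225),L=(385,412,240,295)).items():
    m=(hsv[v0:v1,u0:u1,2]<150).astype(np.uint8)
    v,u=np.nonzero(m); P=np.array([onz(im,a+u0,b+v0,20) for a,b in zip(u,v)],np.float32)
    D=np.array([pt(im,a+u0,b+v0) for a,b in zip(u,v)])
    r=cv2.minAreaRect(P[:,:2]);print(n,len(u),r,"z pct",np.nanpercentile(D[:,2],[10,50,90]).round(1))
    vt=np.linalg.svd(P[:,:2]-P[:,:2].mean(0))[2][0] if 0 else np.linalg.eigh(np.cov(P[:,:2].T))[1][:,1]
    print(P.mean(0),"yaw",np.degrees(np.arctan2(vt[1],vt[0]))%180)
for n,u,v in [("seated",255,210),("shaker",264,274),("mug",178,240),("long deck c",228,222),("short deck c",333,220),("shelfL front",232,190),("shelfS front",333,202),("jar",329,150)]:
    print(n,pt(im,u,v).round())
```

```text
Traceback (most recent call last):
cv2.error: OpenCV(4.12.0) /io/opencv/modules/imgproc/src/convhull.cpp:143: error: (-215:Assertion failed) total >= 0 && (depth == CV_32F || depth == CV_32S) in function 'convexHull'
```

View pics/crop1.png

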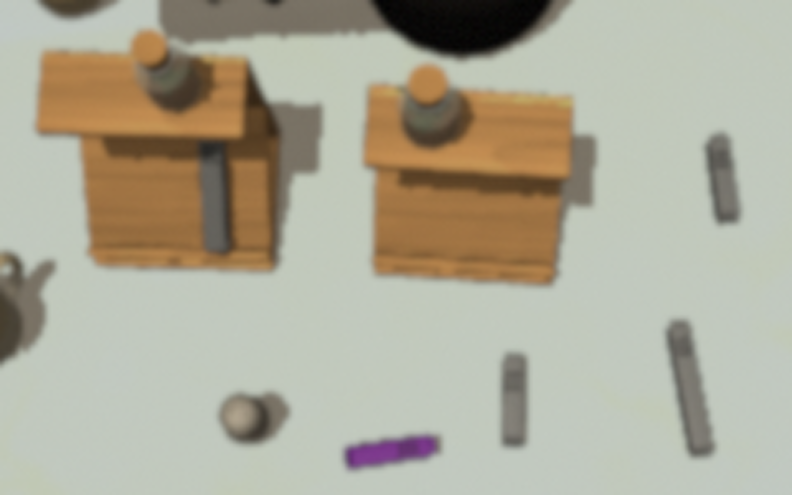

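The crop confirms it: short clips at crop (514,400) and (723,178), the long clip at (690,388), and the purple decoy at (392,452). The ledges run (92,258)-(275,265) on the long stand and (375,267)-(555,277) on the short one.

```bash
cat > m.py <<'E'
from h import *
import pickle
def cloud(im,u0,u1,v0,v1,zmin=9):
    return np.array([p for v in range(v0,v1) for u in range(u0,u1) if (p:=pt(im,u,v))[2]>zmin])
def clip(im,box):
    D=cloud(im,*box);D=D[D[:,2]<40]
    r=cv2.minAreaRect(D[:,:2].astype(np.float32));w=np.linalg.eigh(np.cov(D[:,:2].T))[1][:,1]
    return len(D),np.round(r[0],1),np.round(r[1],1),D.mean(0).round(1),"yaw",round(np.degrees(np.arctan2(w[1],w[0]))%180,1)
E
python3 - <<'E'
from m import *
im=pickle.load(open("top0.pkl","rb"))
for n,b in dict(A=(335,360,250,292),B=(397,420,183,225),L=(385,412,240,295)).items(): print(n,*clip(im,b))
for n,(u0,u1,v0,v1) in dict(long=(220,248,198,222),short=(308,354,206,227)).items():
    D=cloud(im,u0,u1,v0,v1); c=D.mean(0); nn=np.linalg.svd(D-c)[2][2]; nn*=np.sign(nn[2])
    print(n,c.round(1),nn.round(3),"tilt",np.degrees(np.arccos(nn[2])).round(1),"yaw",np.degrees(np.arctan2(-nn[1],-nn[0])).round(1),"res",((D-c)@nn).std().round(2))
    z30=c+ (30-c[2])/ (nn[0]**2+nn[1]**2)*np.array([-nn[0]*nn[2],-nn[1]*nn[2],nn[0]**2+nn[1]**2]); print("  pt on plane z=30",z30.round(1))
C=lambda x,y:(190+x/3.3,150+y/3.3)
for n,x,y,z in [("Lled l out",92,266,38),("Lled r out",275,270,38),("Lled l in",95,248,38),("Lled r in",272,258,38),("Sled l out",375,273,38),("Sled r out",553,283,38),("Sled l in",375,257,38),("Sled r in",556,270,38)]:
    print(n,onz(im,*C(x,y),z).round(1),pt(im,*C(x,y)).round(1))
for n,x,y in [("seat lo",216,248),("seat hi",213,145),("seat mid",216,200),("shaker",245,412),("shelfL l",40,131),("shelfL r",245,135),("shelfS l",367,163),("shelfS r",570,175),("botL",150,46),("botS",428,82),("purple",390,452)]:
    print(n,pt(im,*C(x,y)).round(1))
print("mug handle",pt(im,193,232),"bowl",pt(im,487,288),pt(im,470,288))
E
```

```text
A 192 [433.8 -97.7] [17.3 77.3] [433.  -97.7  23.3] yaw 178.8
B 197 [ 628.7 -290.1] [77.7 20.4] [ 627.9 -289.    23. ] yaw 5.2
L 307 [ 442.8 -252.8] [119.7  20.8] [ 441.2 -251.7   23.4] yaw 8.0
long [612.2 217.2  58.1] [-0.572  0.029  0.82 ] tilt 34.9 yaw -2.9 res 0.96
  pt on plane z=30 [571.9 219.2  30. ]
short [589.4 -58.9  53. ] [-0.574  0.044  0.818] tilt 35.1 yaw -4.4 res 0.98
  pt on plane z=30 [556.8 -56.4  30. ]
Lled l out [555.7 265.7  38. ] [562.7 275.2   1.7]
Lled r out [549.3 106.   38. ] [556.  110.8   2.1]
Lled l in [571.7 263.4  38. ] [571.9 263.7  36.9]
Lled r in [560.  108.6  38. ] [564.9 112.1  12.7]
Sled l out [545.1  18.9  38. ] [550.9  20.9   6.1]
Sled r out [ 533.6 -135.5   38. ] [ 538.6 -137.3    8.7]
Sled l in [559.3  18.8  38. ] [560.9  19.3  29.7]
Sled r in [ 545.  -138.4   38. ] [ 551.6 -140.8    1.5]
seat lo [566.1 154.4  56.1]
seat hi [642.1 148.1 111.5]
seat mid [601.9 150.   83.4]
shaker [421.7 123.4  89.1]
shelfL l [629.1 263.5 207.3]
shelfL r [654.9 124.1  95.1]
shelfS l [602.5  14.6 194.9]
shelfS r [ 590.8 -141.2  192.4]
botL [662.4 159.6 300.4]
botS [634.  -35.5 295.3]
purple [390.6   8.   24.6]
mug handle [552.52909019 336.68264201  40.16889142] bowl [ 379.42825071 -503.52758862   13.54020117] [ 378.6443414  -443.92621748   48.16674383]
```

```bash
cat > plan.py <<'E'
from h import *
from scipy.spatial.transform import Rotation as Ro
def O(yaw,tilt): return Ro.from_euler("z",yaw,degrees=True)*Ro.from_euler("y",-tilt,degrees=True)*Ro.from_euler("z",180,degrees=True)*Ro.from_euler("x",180,degrees=True)
DECK=dict(S=((556.7,-58.3,30),-4.3),L=((570.4,185.5,30),-2.6))
def deckpose(d,x,y,h,tcp=178):   # TCP position for clip at deck x,y lifted h square to deck
    o,yaw=DECK[d];R=Ro.from_euler("z",yaw,degrees=True)*Ro.from_euler("y",-35,degrees=True)
    return R.apply([x,y,h+tcp])+o, O(yaw,35)
def go(*wps,turn_first=True):
    s=read_state();p=s["eef_pos"];R=Ro.from_euler("xyz",s["tool_rot"])
    print("at",p.round(1),"w",round(s["width"],1),"F",s["force"].round(1),"t",round(s["clock"],2))
    for P,T in wps:
        rv=(R.inv()*T).as_rotvec();n=np.degrees(np.linalg.norm(rv))/10.7
        if n>.02: print("turn",(rv/2).round(4),"rows %.1f"%n)
        R=T; d=R.inv().apply(np.array(P)-p)/500; p=np.array(P)
        print("  to",p.round(1),"shift",d.round(4),"rows %.1f"%(np.linalg.norm(d)*8))
E
python3 - <<'E'
from plan import *
A=O(-1.2,0)
go(((420,300,404),A),((434,-97.7,400),A),((434,-97.7,178),A))
E
```

```text
at [143.5 633.7 403.9] w 85.4 F [ 0.4  1.3 -0.4] t 0.1
turn [-9.000e-04 -1.000e-04 -1.009e-01] rows 1.1
  to [420 300 404] shift [-5.668e-01 -6.556e-01 -3.000e-04] rows 6.9
  to [434.  -97.7 400. ] shift [-0.0447 -0.7946  0.008 ] rows 6.4
  to [434.  -97.7 178. ] shift [ 0.    -0.     0.444] rows 3.6
```

Call:
jog_arm(
  steps=[
    [1, 0, 0, 0, 0, 0, -0.05],
    [1, 0, 0, 0, 0, 0, -0.05],
    [1, -0.071, -0.082, 0, 0, 0, 0],
    [1, -0.071, -0.082, 0, 0, 0, 0],
    [1, -0.071, -0.082, 0, 0, 0, 0],
    [1, -0.071, -0.082, 0, 0, 0, 0],
    [1, -0.071, -0.082, 0, 0, 0, 0],
    [1, -0.071, -0.082, 0, 0, 0, 0],
    [1, -0.071, -0.082, 0, 0, 0, 0],
    [1, -0.071, -0.082, 0, 0, 0, 0],
  ],
)

```text
clock: 1.35
eef_pos: [420.9, 298.1, 404.6]
tool_rot: [-3.141, -0.0, 3.119]
force: [0.4, 0.6, 0.2]
width: 85.5
gripper_force: 0.0
```

Call:
jog_arm(
  steps=[
    [1, -0.0056, -0.0993, 0.001, 0, 0, 0],
    [1, -0.0056, -0.0993, 0.001, 0, 0, 0],
    [1, -0.0056, -0.0993, 0.001, 0, 0, 0],
    [1, -0.0056, -0.0993, 0.001, 0, 0, 0],
    [1, -0.0056, -0.0993, 0.001, 0, 0, 0],
    [1, -0.0056, -0.0993, 0.001, 0, 0, 0],
    [1, -0.0056, -0.0993, 0.001, 0, 0, 0],
    [1, -0.0056, -0.0993, 0.001, 0, 0, 0],
    [1, 0, 0, 0, 0, 0, 0],
    [1, 0, 0, 0, 0, 0, 0],
  ],
)

```text
clock: 2.6
eef_pos: [433.2, -97.7, 400.5]
tool_rot: [3.141, -0.001, 3.119]
force: [-0.1, -0.1, 0.3]
width: 85.3
gripper_force: 0.0
```

Run:
```python
from plan import *
A=O(-1.2,0)
go(((434,-97.7,260),A),((434,-97.7,178),A))
s=read_state();print(s["qpos"].round(2),s["tool_rot"].round(3))
```

```text
at [433.2 -97.7 400.5] w 85.3 F [-0.1 -0.1  0.3] t 2.6
  to [434.  -97.7 260. ] shift [-1.60e-03 -1.00e-04  2.81e-01] rows 2.2
  to [434.  -97.7 178. ] shift [ 0.    -0.     0.164] rows 1.3
[ 0.11  0.35  0.07  2.07 -0.04  0.73  1.75] [ 3.141e+00 -1.000e-03  3.119e+00]
```

Call:
jog_arm(
  steps=[
    [0.3, -0.0016, 0, 0.1, 0, 0, 0],
    [0.3, 0, 0, 0.1, 0, 0, 0],
    [0.3, 0, 0, 0.1, 0, 0, 0],
    [0.3, 0, 0, 0.07, 0, 0, 0],
    [0.3, 0, 0, 0.04, 0, 0, 0],
    [0.3, 0, 0, 0.02, 0, 0, 0],
    [0.3, 0, 0, 0.015, 0, 0, 0],
    [0.3, 0, 0, 0, 0, 0, 0],
  ],
)

```text
clock: 3.6
eef_pos: [433.1, -95.0, 191.2]
tool_rot: [3.131, -0.018, 3.121]
force: [-0.6, 0.3, 0.5]
width: 55.7
gripper_force: 0.0
```

Call:
jog_arm(
  steps=[
    [-1, 0, 0, 0, 0, 0, 0],
    [-1, 0, 0, 0, 0, 0, 0],
    [-1, 0, 0, 0, 0, 0, 0],
    [-1, 0, 0, 0, 0, 0, 0],
    [-1, 0, 0, 0, 0, 0, 0],
    [-1, 0, 0, 0, 0, 0, 0],
  ],
)

```text
clock: 4.35
eef_pos: [433.1, -96.7, 192.3]
tool_rot: [3.131, -0.016, 3.118]
force: [0.1, 0.9, 5.7]
width: 17.7
gripper_force: 58.7
```

Run:
```python
from plan import *
s=read_state();print(s["qpos"].round(3),s["tool_rot"].round(3),s["torque"])
im=get_image("side");u,v=proj(im,np.array([433,-97,20]));u,v=int(u),int(v);print(u,v)
cv2.imwrite("pics/g1.png",cv2.resize(im["pixels"][v-70:v+50,u-80:u+80,::-1],None,fx=4,fy=4,interpolation=cv2.INTER_CUBIC))
```

```text
[ 0.015  0.765  0.214  2.224 -0.717  0.238  2.423] [ 3.131 -0.016  3.118] [ 0.2373429   0.02098193 -0.00290058]
307 287
```

View pics/g1.png

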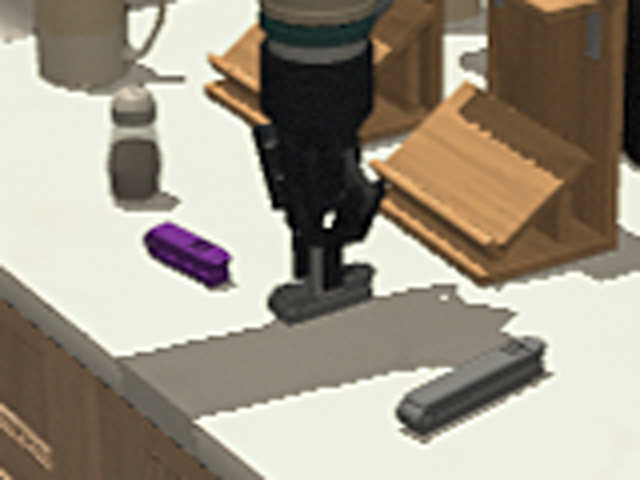

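The view shows the fingers on the short clip, gripping its upper part only, because joint 6 sits on its lower limit this close in. I'll carry the clip 50 mm outward, set it down and regrasp deeper.

Call:
jog_arm(
  steps=[
    [-1, 0, 0, -0.02, 0, 0, 0],
    [-1, -0.03, 0, 0, 0, 0, 0],
    [-1, -0.04, 0, 0, 0, 0, 0],
    [-1, -0.03, 0, 0, 0, 0, 0],
    [-1, 0, 0, 0, 0, 0, 0],
    [-1, 0, 0, 0, 0, 0, 0],
  ],
)

```text
clock: 5.15
eef_pos: [482.3, -98.1, 201.0]
tool_rot: [3.132, -0.018, 3.118]
force: [-0.8, 0.4, -0.9]
width: 17.5
gripper_force: 58.9
```

Run:
```python
from plan import *
s=read_state();print(s["qpos"].round(3),s["tool_rot"].round(3))
A=O(-1.2,0)
go(((483,-97.7,191),A),((483,-97.7,178),A))
```

```text
[-0.068  0.787  0.326  2.096 -0.673  0.384  2.354] [ 3.132 -0.018  3.118]
at [482.3 -98.1 201. ] w 17.5 F [-0.8  0.4 -0.9] t 5.15
turn [ 0.0049 -0.0091 -0.0016] rows 0.1
  to [483.  -97.7 191. ] shift [-0.0014  0.0009  0.02  ] rows 0.2
  to [483.  -97.7 178. ] shift [ 0.    -0.     0.026] rows 0.2
```

Call:
jog_arm(
  steps=[
    [-1, 0, 0, 0.01, 0, 0, 0],
    [-1, 0, 0, 0.008, 0, 0, 0],
    [-1, 0, 0, 0, 0, 0, 0],
    [0, 0, 0, 0, 0, 0, 0],
    [0, 0, 0, 0, 0, 0, 0],
    [0, 0, 0, 0, 0.005, -0.009, -0.002],
    [0, -0.0014, 0, 0.014, 0, 0, 0],
    [0, 0, 0, 0.014, 0, 0, 0],
    [0, 0, 0, 0, 0, 0, 0],
  ],
)

```text
clock: 6.28
eef_pos: [483.4, -98.1, 177.1]
tool_rot: [-3.142, -0.001, 3.122]
force: [-0.4, 0.5, -0.9]
width: 42.8
gripper_force: 0.0
```

Call:
jog_arm(
  steps=[
    [-1, 0, 0, 0, 0, 0, 0],
    [-1, 0, 0, 0, 0, 0, 0],
    [-1, 0, 0, 0, 0, 0, 0],
    [-1, 0, 0, 0, 0, 0, 0],
  ],
)

```text
clock: 6.78
eef_pos: [483.8, -98.2, 178.0]
tool_rot: [-3.141, 0.001, 3.122]
force: [0.4, -0.5, 1.6]
width: 18.9
gripper_force: 58.7
```

Run:
```python
from plan import *
s=read_state();print(s["qpos"].round(3))
A=O(-1.2,0)
h=deckpose("S",43,37,60);f=deckpose("S",43,37,3)
go(((470,-60,300),A),((440,-22,270),h[1]),h,f)
```

```text
[-0.034  0.823  0.268  2.105 -0.714  0.301  2.392]
at [483.8 -98.2 178. ] w 18.9 F [ 0.4 -0.5  1.6] t 6.78
  to [470 -60 300] shift [ 0.0291  0.0757 -0.2439] rows 2.1
turn [ 0.0083 -0.3054  0.0262] rows 3.3
  to [440 -22 270] shift [0.0881 0.0713 0.0116] rows 0.9
  to [458.5 -13.8 249.6] shift [-0.0058  0.0191  0.0538] rows 0.5
  to [491.1 -16.3 202.9] shift [ 0.    -0.     0.114] rows 0.9
```

Call:
jog_arm(
  steps=[
    [-1, 0, 0.01, -0.08, 0, 0, 0],
    [-1, 0.03, 0.035, -0.08, 0, 0, 0],
    [-1, 0.04, 0.03, -0.08, 0, 0, 0],
    [-1, 0.03, 0, 0, 0, 0, 0],
    [-1, 0, 0, 0, 0.002, -0.076, 0.0065],
    [-1, 0, 0, 0, 0.002, -0.076, 0.0065],
    [-1, 0, 0, 0, 0.002, -0.076, 0.0065],
    [-1, 0, 0, 0, 0.002, -0.076, 0.0065],
    [-1, 0, 0, 0, 0, 0, 0],
  ],
)

```text
clock: 7.9
eef_pos: [482.5, -68.5, 379.7]
tool_rot: [3.129, 0.459, 3.071]
force: [0.1, -0.8, -1.1]
width: 19.0
gripper_force: 58.9
```

Run:
```python
from plan import *
s=read_state();print(s["qpos"].round(3))
go(deckpose("S",43,37,60),deckpose("S",43,37,3))
```

```text
[-0.234  0.396  0.44   2.207 -1.099  0.233  2.679]
at [482.5 -68.5 379.7] w 19.0 F [ 0.1 -0.8 -1.1] t 7.9
turn [ 0.0075 -0.0758  0.0013] rows 0.8
  to [458.5 -13.8 249.6] shift [0.1951 0.1055 0.1809] rows 2.3
  to [491.1 -16.3 202.9] shift [ 0.    -0.     0.114] rows 0.9
```

```bash
cat > kin.py <<'E'
import numpy as np
from scipy.spatial.transform import Rotation as Ro
from scipy.optimize import least_squares
LO=np.array([-3.06,-.37,-1.25,.18,-1.1,.23,-2.94]);HI=np.array([3.06,2.12,1.32,2.47,4.24,1.98,2.94])
def dh(a,al,d,t):
    c,s,ca,sa=np.cos(t),np.sin(t),np.cos(al),np.sin(al)
    return np.array([[c,-s,0,a],[s*ca,c*ca,-sa,-sa*d],[s*sa,c*sa,ca,ca*d],[0,0,0,1]])
H=np.pi/2
def fk(q,sg=np.ones(7),z=267,L1=293,a3=52.5,L2=342.5,a4=77.5,a6=76,d7=97,off=np.zeros(7)):
    T=np.eye(4)
    for (a,al,d),t in zip([(0,0,z),(0,-H,0),(0,H,L1),(a3,H,0),(a4,H,L2),(0,H,0),(a6,-H,d7)],q*sg+off): T=T@dh(a,al,d,t)
    return T
DAT=[([-1.41381462,.62926684,.03846676,1.5182863,-.02698304,.99626338,-.01998214],[143.535,633.684,403.867],[-3.13988795,0,2.91881986]),
([.11,.35,.07,2.07,-.04,.73,1.75],[433.2,-97.7,400.5],[3.141,-.001,3.119]),
([.015,.765,.214,2.224,-.717,.238,2.423],[433.1,-96.7,192.3],[3.131,-.016,3.118]),
([-.034,.823,.268,2.105,-.714,.301,2.392],[483.8,-98.2,178],[-3.141,.001,3.122]),
([-.234,.396,.44,2.207,-1.099,.233,2.679],[482.5,-68.5,379.7],[3.129,.459,3.071])]
E
python3 - <<'E'
from kin import *
import itertools
best=[]
for sg in itertools.product([1,-1],repeat=7):
    sg=np.array(sg)
    T=[fk(np.array(q),sg) for q,_,_ in DAT]
    # compare invariants: relative motion between poses (base/tool rotation removed only for z): use r and z
    e=[np.hypot(*t[:2,3])-np.hypot(*p[:2]) for t,(_,p,_) in zip(T,DAT)]+[t[2,3]-p[2] for t,(_,p,_) in zip(T,DAT)]
    best.append((np.abs(e).max(),tuple(sg),np.round(e,1)))
best.sort(key=lambda b:b[0]);
for b in best[:4]: print(b)
E
```

```text
(np.float64(194.11309585709586), (np.int64(1), np.int64(-1), np.int64(1), np.int64(-1), np.int64(1), np.int64(1), np.int64(1)), array([-186.9,   77.5,  161. ,   93.3,   41.1, -187.2,  160.6,  157.5,
         95.2,  194.1]))
(np.float64(194.11309585709586), (np.int64(1), np.int64(-1), np.int64(1), np.int64(-1), np.int64(1), np.int64(1), np.int64(-1)), array([-186.9,   77.5,  161. ,   93.3,   41.1, -187.2,  160.6,  157.5,
         95.2,  194.1]))
(np.float64(194.11309585709586), (np.int64(1), np.int64(-1), np.int64(-1), np.int64(-1), np.int64(-1), np.int64(1), np.int64(1)), array([-186.9,   77.5,  161. ,   93.3,   41.1, -187.2,  160.6,  157.5,
         95.2,  194.1]))
(np.float64(194.11309585709586), (np.int64(1), np.int64(-1), np.int64(-1), np.int64(-1), np.int64(-1), np.int64(1), np.int64(-1)), array([-186.9,   77.5,  161. ,   93.3,   41.1, -187.2,  160.6,  157.5,
         95.2,  194.1]))
```

```bash
cat >> kin.py <<'E'
def rt(ax,a,t=(0,0,0)):
    M=np.eye(4);M[:3,:3]=Ro.from_euler(ax,a).as_matrix();M[:3,3]=M[:3,:3]@np.array(t,float);return M
def fk2(q,p,s):
    o1,z,L1,a1,a2,L2,a3,d,o7=p
    return (rt("z",s[0]*q[0]+o1,(0,0,z))@rt("y",q[1],(0,0,L1))@rt("z",s[1]*q[2],(a1,0,0))@rt("y",q[3],(a2,0,L2))
      @rt("z",s[2]*q[4])@rt("y",q[5],(a3,0,d))@rt("z",s[3]*q[6]+o7))
def res(p,s):
    e=[]
    for q,x,r in DAT:
        T=fk2(q,p,s);e+=list(T[:3,3]-x)+list(300*Ro.from_matrix(T[:3,:3].T@Ro.from_euler("xyz",r).as_matrix()).as_rotvec())
    return np.array(e)
E
python3 - <<'E'
from kin import *
import itertools
b=[]
for s in itertools.product([1,-1],repeat=4):
  for o1 in(0,2.7):
   for o7 in (0,H,np.pi,-H):
    f=least_squares(res,[o1,340,420,0,0,400,0,120,o7],args=(s,),max_nfev=60);b.append((f.cost,s,f.x))
b.sort(key=lambda t:t[0])
for c,s,x in b[:3]: print(round(c,1),s,x.round(2).tolist())
print(res(b[0][2],b[0][1]).round(1).reshape(5,6))
E
```

```text
49.1 (-1, -1, -1, -1) [-0.05, 344.25, 556.37, -1.84, -0.81, 377.51, -7.2, 185.82, 1.52]
49.1 (-1, -1, -1, -1) [-0.05, 344.25, 556.37, -1.84, -0.81, 377.51, -7.2, 185.82, 1.52]
49.1 (-1, -1, -1, -1) [-0.05, 344.25, 556.37, -1.84, -0.81, 377.51, -7.2, 185.82, 1.52]
[[ 2.9 -0.7  0.4 -0.  -0.   0. ]
 [ 1.8  5.1 -1.5  1.  -1.7 -1.2]
 [ 1.   2.4  0.4  0.1  0.4 -0. ]
 [-0.6  0.4 -0.2  0.1  0.1 -0.3]
 [-0.4 -1.6  0.8 -6.3  0.   1.5]]
```

```bash
cat >> kin.py <<'E'
PP=[-0.05,344.25,556.37,-1.84,-0.81,377.51,-7.2,185.82,1.52];SS=(-1,-1,-1,-1)
def ik(P,R,q0=None,n=40,seed=0,reg=0):
    rg=np.random.default_rng(seed);out=[];m=.03
    def f(q):
        T=fk2(q,PP,SS);e=np.r_[T[:3,3]-P,300*Ro.from_matrix(T[:3,:3].T@R.as_matrix()).as_rotvec()]
        return np.r_[e,reg*(q-q0)] if reg else e
    for i in range(n):
        st=np.clip(q0,LO+.04,HI-.04) if (q0 is not None and i==0) else rg.uniform(LO+.04,HI-.04)
        s=least_squares(f,st,bounds=(LO+m,HI-m),max_nfev=80)
        if np.abs(f(s.x)[:6]).max()<1: out.append(s.x)
    return out
E
python3 - <<'E'
from kin import *
from plan import O,deckpose
fl=Ro.from_euler("z",180,degrees=True)
def rep(n,P,R):
    for k,T in (("y180",R),("y0",R*fl)):
        s=ik(P,T,n=25)
        mg=[np.min(np.minimum(q-LO,HI-q)[1:]) for q in s]
        print(n,k,len(s),"best",(s[int(np.argmax(mg))].round(2).tolist(),round(max(mg),2)) if s else None)
        if s: print("    q5 range",sorted(round(q[4],1) for q in s))
import contextlib
for d,x,y,n in (("S",43,37,"S+"),("S",43,-37,"S-"),("L",63,37,"L+")):
    for t in (20,35):
        p,R=deckpose(d,x,y,3);from plan import DECK
        R=O(DECK[d][1],t);c=p+deckpose(d,0,0,0)[1].apply([0,0,155]);P=c-R.apply([0,0,155])
        rep(f"{n} tilt{t} {P.round()}",P,R)
rep("B",(628,-290,178),O(5,0));rep("L",(442,-252,178),O(8,0))
E
```

```text
S+ tilt20 [527. -19. 222.] y180 6 best ([0.55, 0.93, -0.89, 2.16, 1.76, 0.68, -0.13], np.float64(0.31))
    q5 range [np.float64(1.8), np.float64(1.8), np.float64(1.8), np.float64(1.8), np.float64(1.9), np.float64(1.9)]
S+ tilt20 [527. -19. 222.] y0 1 best ([0.23, 0.75, -0.35, 2.16, 1.94, 0.26, 2.74], np.float64(0.03))
    q5 range [np.float64(1.9)]
S+ tilt35 [491. -16. 203.] y180 7 best ([0.07, 0.79, -0.14, 2.36, 2.95, 0.63, -1.46], np.float64(0.11))
    q5 range [np.float64(2.5), np.float64(2.6), np.float64(2.8), np.float64(2.9), np.float64(3.0), np.float64(3.2), np.float64(4.0)]
S+ tilt35 [491. -16. 203.] y0 8 best ([-0.18, 0.8, 0.23, 2.36, 3.32, 0.63, 1.24], np.float64(0.11))
    q5 range [np.float64(2.8), np.float64(2.8), np.float64(2.9), np.float64(2.9), np.float64(3.2), np.float64(3.3), np.float64(3.8), np.float64(4.1)]
S- tilt20 [521. -93. 222.] y180 7 best ([0.67, 0.89, -0.82, 2.15, 1.78, 0.56, -0.01], np.float64(0.32))
    q5 range [np.float64(1.8), np.float64(1.8), np.float64(1.8), np.float64(1.9), np.float64(1.9), np.float64(1.9), np.float64(1.9)]
S- tilt20 [521. -93. 222
[... 1874 characters left out ...]
, np.float64(-0.3), np.float64(0.4), np.float64(0.5), np.float64(0.6), np.float64(0.6), np.float64(0.6), np.float64(0.7), np.float64(1.0), np.float64(1.0), np.float64(1.3)]
L y180 9 best ([0.93, 0.95, -0.72, 2.06, 1.16, 0.62, 1.09], np.float64(0.39))
    q5 range [np.float64(-0.4), np.float64(-0.3), np.float64(-0.3), np.float64(0.3), np.float64(0.6), np.float64(1.0), np.float64(1.2), np.float64(1.3), np.float64(1.3)]
L y0 11 best ([0.86, 0.9, -0.6, 2.06, 1.07, 0.53, -1.98], np.float64(0.3))
    q5 range [np.float64(-0.9), np.float64(-0.7), np.float64(-0.3), np.float64(-0.2), np.float64(0.5), np.float64(0.7), np.float64(0.8), np.float64(0.9), np.float64(1.1), np.float64(1.4), np.float64(1.4)]
```

```bash
cat > sim.py <<'E'
from kin import *
from plan import O,deckpose
from cell import read_state
def err(q,P,R): 
    T=fk2(q,PP,SS);return np.r_[P-T[:3,3],300*(Ro.from_matrix(T[:3,:3]).inv()*R).as_rotvec()]
def jac(q,P,R): return np.array([(err(q+1e-5*e,P,R)-err(q-1e-5*e,P,R))/2e-5 for e in np.eye(7)]).T
def track(q,P,R):
    for _ in range(15):
        e=err(q,P,R);J=jac(q,P,R);J[:,(q<=LO+1e-4)|(q>=HI-1e-4)]*=0.02
        q=np.clip(q-J.T@np.linalg.solve(J@J.T+25*np.eye(6),e),LO,HI)
    return q,np.abs(err(q,P,R)).max()
def run(q,path,N=10):
    T=fk2(q,PP,SS);p=T[:3,3];R=Ro.from_matrix(T[:3,:3])
    for P,Rt in path:
        rv=(R.inv()*Rt).as_rotvec();bad=0
        for k in range(1,N+1):
            q,e=track(q,p+(np.array(P)-p)*k/N,R*Ro.from_rotvec(rv*k/N));bad=max(bad,e)
        p,R=np.array(P,float),Rt;print(p.round(),q.round(2),"err",round(bad,1))
    return q
E
python3 - <<'E'
from sim import *
q0=read_state()["qpos"];D=O(-4.3,35);V=O(-4.3,0)
for sg in(1,-1):
    L=lambda a:Ro.from_euler("x",sg*a,degrees=True)
    print("lean",sg)
    h=deckpose("S",43,37,60);f=deckpose("S",43,37,3)
    c=(460,-20,340)
    run(q0,[((500,-60,400),V),((500,-60,420),L(35)*V),((480,-30,400),L(35)*D),((470,-20,330),L(35)*D),((458,-14,300),L(15)*D),h,f])
E
```

```text
lean 1
[500. -60. 400.] [-0.51  0.56  0.87  1.93 -0.53  0.91  2.12] err 0.0
[500. -60. 420.] [-0.14  0.54  0.62  1.88 -0.86  1.32  2.39] err 0.0
[480. -30. 400.] [ 0.88  0.5  -0.91  2.21 -1.1   0.23  2.51] err 22.9
[470. -20. 330.] [ 0.82  0.62 -0.86  2.23 -1.1   0.23  2.61] err 55.3
[458. -14. 300.] [ 0.32  0.47 -0.3   2.25 -1.1   0.23  2.64] err 75.7
[458. -14. 250.] [-0.18  0.54  0.22  2.23 -1.1   0.23  2.63] err 101.8
[491. -16. 203.] [-0.11  0.67  0.14  2.14 -1.1   0.23  2.65] err 113.8
lean -1
[500. -60. 400.] [-0.51  0.56  0.87  1.93 -0.53  0.91  2.12] err 0.0
[500. -60. 420.] [-0.88  0.76  1.25  1.95 -0.19  0.73  1.82] err 0.0
[480. -30. 400.] [-1.07  0.74  1.32  2.21 -1.1   0.23  2.67] err 39.3
[470. -20. 330.] [-1.04  0.84  1.22  2.23 -1.1   0.23  2.58] err 67.0
[458. -14. 300.] [-0.74  0.59  0.83  2.25 -1.1   0.23  2.58] err 80.4
[458. -14. 250.] [-0.18  0.54  0.22  2.23 -1.1   0.23  2.63] err 101.8
[491. -16. 203.] [-0.11  0.67  0.14  2.14 -1.1   0.23  2.65] err 113.8
```

Run:
```python
from sim import *
import io,contextlib
q0=read_state()["qpos"];D=O(-4.3,35);V=O(-4.3,0)
L=lambda a:Ro.from_euler("x",-a,degrees=True)
h=deckpose("S",43,37,60);f=deckpose("S",43,37,3)
for c in [(500,-60,420),(500,100,420),(500,-200,420),(560,0,480),(500,0,560)]:
  for a in (45,60,75):
   for t in (0,30):
    path=[(c,V),(c,L(a)*V),(c,L(a)*O(-4.3,t)),(c,L(a)*D),((460,-20,380),L(a*.6)*D),((458,-14,300),L(15)*D),h,f]
    b=io.StringIO()
    with contextlib.redirect_stdout(b): q=run(q0,path,6)
    l=b.getvalue().splitlines();print(c,a,t,l[1][-60:],"|",l[3][-60:],"|",l[-1][-60:])
```

```text
(500, -60, 420) 45 0 0. 420.] [-0.94  0.85  1.32  1.96 -0.09  0.68  1.73] err 0.0 | . 420.] [-1.02  0.8   1.32  2.16 -1.1   0.23  2.77] err 49.8 |  203.] [-0.11  0.67  0.14  2.14 -1.1   0.23  2.65] err 113.8
(500, -60, 420) 45 30 0. 420.] [-0.94  0.85  1.32  1.96 -0.09  0.68  1.73] err 0.0 | . 420.] [-1.02  0.8   1.32  2.16 -1.1   0.23  2.77] err 49.8 |  203.] [-0.11  0.67  0.14  2.14 -1.1   0.23  2.65] err 113.8
(500, -60, 420) 60 0 0. 420.] [-0.98  0.94  1.32  1.99  0.23  0.63  1.41] err 0.0 |  420.] [ 0.5   2.12 -1.25  2.47  4.24  1.98 -2.94] err 805.8 |  203.] [ 0.39  2.12 -1.25  2.45  4.24  1.98 -2.94] err 710.2
(500, -60, 420) 60 30 0. 420.] [-0.98  0.94  1.32  1.99  0.23  0.63  1.41] err 0.0 |  420.] [ 3.06 -0.37  1.32  2.47  4.24  1.98 -1.36] err 573.3 |  203.] [-3.06 -0.37 -1.25  2.47  4.24  0.23 -1.53] err 568.4
(500, -60, 420) 75 0 0. 420.] [-0.99  1.04  1.32  2.01  0.53  0.64  1.09] err 0.0 | 0. 420.] [-1.02  0.98  1.32  2.28  2.38  0.41 -0.67] err 0.0 | 6. 203.] [-0.01  0.79 -0.03  2.36  3.06  0.62 -1.59] err 0.0
(500, -60, 420) 75 30 0. 420.] [-0.99  1.04  1.32  2.01  0
[... 4436 characters left out ...]
48  0.68] err 0.0 |  203.] [-3.06 -0.37  1.32  2.47  4.24  1.98  2.94] err 798.2
(500, 0, 560) 60 30 0. 560.] [-1.12  0.7   1.32  1.78  0.43  1.04  1.36] err 0.0 | 0. 560.] [-1.27  0.52  1.32  2.07  1.21  0.48  0.68] err 0.0 |  203.] [-3.06 -0.37  1.32  2.47  4.24  1.98  2.94] err 798.2
(500, 0, 560) 75 0 0. 560.] [-1.13  0.78  1.32  1.83  0.66  1.03  1.18] err 0.0 | 0. 560.] [-1.26  0.61  1.32  2.11  1.52  0.57  0.47] err 0.0 | 6. 203.] [ 0.07  0.8  -0.14  2.36  2.95  0.63 -1.46] err 0.0
(500, 0, 560) 75 30 0. 560.] [-1.13  0.78  1.32  1.83  0.66  1.03  1.18] err 0.0 | 0. 560.] [-1.26  0.61  1.32  2.11  1.52  0.57  0.47] err 0.0 | 6. 203.] [ 0.07  0.8  -0.14  2.36  2.95  0.63 -1.46] err 0.0
```

```bash
cat >> sim.py <<'E'
from plan import go
LN=lambda a:Ro.from_euler("x",-a,degrees=True)
D=O(-4.3,35);V=O(-4.3,0)
E
python3 - <<'E'
from sim import *
h=deckpose("S",43,37,60);f=deckpose("S",43,37,3);c=(550,0,480)
path=[(c,V),(c,LN(60)*V),(c,LN(60)*D),((460,-20,380),LN(36)*D),((458,-14,300),LN(15)*D),h,f]
run(read_state()["qpos"],path);go(*path)
E
```

```text
[550.   0. 480.] [-0.63  0.54  0.92  1.7  -0.47  1.14  1.91] err 0.0
[550.   0. 480.] [-1.02  0.9   1.32  1.76  0.22  0.91  1.45] err 0.0
[550.   0. 480.] [-1.11  0.78  1.31  2.06  1.26  0.23  0.47] err 0.0
[460. -20. 380.] [-0.77  0.51  0.75  2.35  2.15  0.37 -0.58] err 0.0
[458. -14. 300.] [-0.24  0.55  0.15  2.41  2.63  0.47 -1.16] err 0.0
[458. -14. 250.] [ 0.08  0.67 -0.16  2.44  2.92  0.59 -1.43] err 0.0
[491. -16. 203.] [ 0.08  0.8  -0.16  2.36  2.93  0.64 -1.43] err 0.0
at [482.5 -68.5 379.7] w 19.0 F [ 0.1 -0.8 -1.1] t 7.9
turn [0.0068 0.2297 0.0035] rows 2.5
  to [550   0 480] shift [-0.1244  0.1468 -0.2007] rows 2.2
turn [ 0.5221 -0.0393 -0.    ] rows 5.6
  to [550   0 480] shift [0. 0. 0.] rows 0.0
turn [-0.     -0.3054 -0.    ] rows 3.3
  to [550   0 480] shift [0. 0. 0.] rows 0.0
turn [-0.1711  0.0157  0.1198] rows 2.2
  to [460 -20 380] shift [0.2586 0.0715 0.0452] rows 2.2
turn [-0.1497  0.0137  0.1048] rows 2.0
  to [458 -14 300] shift [0.0934 0.0526 0.1195] rows 1.3
turn [-0.1069  0.0098  0.0749] rows 1.4
  to [458.5 -13.8 249.6] shift [0.057  0.0005 0.0831] rows 0.8
  to [491.1 -16.3 202.9] shift [ 0.    -0.     0.114] rows 0.9
```

Call:
jog_arm(
  steps=[
    [-1, 0, 0, 0, 0.0023, 0.0766, 0.0012],
    [-1, 0, 0, 0, 0.0023, 0.0766, 0.0012],
    [-1, 0, 0, 0, 0.0023, 0.0766, 0.0012],
    [-1, -0.031, 0.037, -0.05, 0, 0, 0],
    [-1, -0.031, 0.037, -0.05, 0, 0, 0],
    [-1, -0.031, 0.037, -0.05, 0, 0, 0],
    [-1, -0.031, 0.036, -0.05, 0, 0, 0],
    [-1, 0, 0, 0, 0, 0, 0],
  ],
)

```text
clock: 8.9
eef_pos: [550.1, 2.1, 476.7]
tool_rot: [-3.141, -0.006, 3.07]
force: [-0.3, -0.3, -1.2]
width: 18.6
gripper_force: 58.9
```

Call:
jog_arm(
  steps=[
    [-1, 0, 0, 0, 0.0653, -0.0049, 0],
    [-1, 0, 0, 0, 0.0653, -0.0049, 0],
    [-1, 0, 0, 0, 0.0653, -0.0049, 0],
    [-1, 0, 0, 0, 0.0653, -0.0049, 0],
    [-1, 0, 0, 0, 0.0653, -0.0049, 0],
    [-1, 0, 0, 0, 0.0653, -0.0049, 0],
    [-1, 0, 0, 0, 0.0653, -0.0049, 0],
    [-1, 0, 0, 0, 0.0653, -0.0049, 0],
    [-1, 0, 0, 0, 0, 0, 0],
    [-1, 0, 0, 0, 0, 0, 0],
  ],
)

```text
clock: 10.15
eef_pos: [548.6, -0.2, 476.3]
tool_rot: [-2.097, 0.057, 3.102]
force: [-0.6, -0.9, -0.3]
width: 18.9
gripper_force: 59.0
```

Run:
```python
from sim import *
h=deckpose("S",43,37,60);f=deckpose("S",43,37,3);c=(550,0,480)
path=[(c,LN(60)*V),(c,LN(60)*D),((460,-20,380),LN(36)*D),((458,-14,300),LN(15)*D),h,f]
print(read_state()["qpos"].round(2));run(read_state()["qpos"],path);go(*path)
```

```text
[-0.99  0.91  1.3   1.78  0.22  0.91  1.47]
[550.   0. 480.] [-1.02  0.9   1.32  1.76  0.22  0.91  1.45] err 0.0
[550.   0. 480.] [-1.11  0.78  1.31  2.06  1.26  0.23  0.47] err 0.0
[460. -20. 380.] [-0.77  0.51  0.75  2.35  2.15  0.37 -0.58] err 0.0
[458. -14. 300.] [-0.24  0.55  0.15  2.41  2.63  0.47 -1.16] err 0.0
[458. -14. 250.] [ 0.08  0.67 -0.16  2.44  2.92  0.59 -1.43] err 0.0
[491. -16. 203.] [ 0.08  0.8  -0.16  2.36  2.93  0.64 -1.43] err 0.0
at [ 5.486e+02 -2.000e-01  4.763e+02] w 18.9 F [-0.6 -0.9 -0.3] t 10.15
turn [ 0.0007 -0.0027  0.0031] rows 0.0
  to [550   0 480] shift [-0.0033 -0.0059 -0.004 ] rows 0.1
turn [-0.     -0.3054 -0.    ] rows 3.3
  to [550   0 480] shift [0. 0. 0.] rows 0.0
turn [-0.1711  0.0157  0.1198] rows 2.2
  to [460 -20 380] shift [0.2586 0.0715 0.0452] rows 2.2
turn [-0.1497  0.0137  0.1048] rows 2.0
  to [458 -14 300] shift [0.0934 0.0526 0.1195] rows 1.3
turn [-0.1069  0.0098  0.0749] rows 1.4
  to [458.5 -13.8 249.6] shift [0.057  0.0005 0.0831] rows 0.8
  to [491.1 -16.3 202.9] shift [ 0.    -0.     0.114] rows 0.9
```

Call:
jog_arm(
  steps=[
    [-1, -0.003, -0.006, -0.004, 0, -0.0385, 0],
    [-1, 0, 0, 0, 0, -0.0385, 0],
    [-1, 0, 0, 0, 0, -0.0385, 0],
    [-1, 0, 0, 0, 0, -0.0385, 0],
    [-1, 0, 0, 0, 0, -0.0385, 0],
    [-1, 0, 0, 0, 0, -0.0385, 0],
    [-1, 0, 0, 0, 0, -0.0385, 0],
    [-1, 0, 0, 0, 0, -0.0385, 0],
    [-1, 0, 0, 0, 0, 0, 0],
    [-1, 0, 0, 0, 0, 0, 0],
  ],
)

```text
clock: 11.4
eef_pos: [549.6, 2.5, 483.9]
tool_rot: [-1.98, 0.34, -2.63]
force: [0.6, 0.6, -0.1]
width: 18.6
gripper_force: 59.0
```

Run:
```python
from sim import *
h=deckpose("S",43,37,60);f=deckpose("S",43,37,3);c=(550,0,480)
path=[(c,LN(60)*D),((460,-20,380),LN(36)*D),((458,-14,300),LN(15)*D),h,f]
print(read_state()["qpos"].round(2));run(read_state()["qpos"],path);go(*path)
```

```text
[-1.1   0.81  1.32  2.06  1.11  0.24  0.64]
[550.   0. 480.] [-1.11  0.78  1.31  2.06  1.26  0.23  0.47] err 0.0
[460. -20. 380.] [-0.77  0.51  0.75  2.35  2.15  0.37 -0.58] err 0.0
[458. -14. 300.] [-0.24  0.55  0.15  2.41  2.63  0.47 -1.16] err 0.0
[458. -14. 250.] [ 0.08  0.67 -0.16  2.44  2.92  0.59 -1.43] err 0.0
[491. -16. 203.] [ 0.08  0.8  -0.16  2.36  2.93  0.64 -1.43] err 0.0
at [549.6   2.5 483.9] w 18.6 F [ 0.6  0.6 -0.1] t 11.4
turn [ 0.0001 -0.0043  0.0018] rows 0.1
  to [550   0 480] shift [0.0043 0.0044 0.007 ] rows 0.1
turn [-0.1711  0.0157  0.1198] rows 2.2
  to [460 -20 380] shift [0.2586 0.0715 0.0452] rows 2.2
turn [-0.1497  0.0137  0.1048] rows 2.0
  to [458 -14 300] shift [0.0934 0.0526 0.1195] rows 1.3
turn [-0.1069  0.0098  0.0749] rows 1.4
  to [458.5 -13.8 249.6] shift [0.057  0.0005 0.0831] rows 0.8
  to [491.1 -16.3 202.9] shift [ 0.    -0.     0.114] rows 0.9
```

```bash
cat >> sim.py <<'E'
def rows(path,Ns,g=-1):
    s=read_state();p=s["eef_pos"];R=Ro.from_euler("xyz",s["tool_rot"])
    print("at",p.round(1),s["qpos"].round(2),"w",round(s["width"],1),"F",s["force"].round(1),"t",round(s["clock"],2))
    for (P,T),N in zip(path,Ns):
        rv=(R.inv()*T).as_rotvec()
        for k in range(N):
            print([g]+(R.inv().apply((np.array(P)-p)/N)/500).round(3).tolist()+(rv/N/2).round(4).tolist(),end=",")
            R=R*Ro.from_rotvec(rv/N)
        R=T;p=np.array(P,float);print()
E
python3 - <<'E'
from sim import *
h=deckpose("S",43,37,60)
rows([((460,-20,380),LN(36)*D),((458,-14,300),LN(15)*D)],[6,4])
E
```

```text
at [549.6   2.5 483.9] [-1.1   0.81  1.32  2.06  1.11  0.24  0.64] w 18.6 F [ 0.6  0.6 -0.1] t 11.4
[-1, 0.04, 0.024, 0.002, -0.0286, 0.0019, 0.0201],[-1, 0.04, 0.022, 0.003, -0.0286, 0.0019, 0.0201],[-1, 0.041, 0.02, 0.004, -0.0286, 0.0019, 0.0201],[-1, 0.042, 0.018, 0.006, -0.0286, 0.0019, 0.0201],[-1, 0.043, 0.016, 0.007, -0.0286, 0.0019, 0.0201],[-1, 0.043, 0.014, 0.008, -0.0286, 0.0019, 0.0201],
[-1, 0.02, 0.026, 0.023, -0.0374, 0.0034, 0.0262],[-1, 0.021, 0.023, 0.025, -0.0374, 0.0034, 0.0262],[-1, 0.022, 0.02, 0.027, -0.0374, 0.0034, 0.0262],[-1, 0.023, 0.017, 0.029, -0.0374, 0.0034, 0.0262],
```

Call:
jog_arm(
  steps=[
    [-1, 0.04, 0.024, 0.002, -0.0286, 0.002, 0.02],
    [-1, 0.04, 0.022, 0.003, -0.0286, 0.002, 0.02],
    [-1, 0.041, 0.02, 0.004, -0.0286, 0.002, 0.02],
    [-1, 0.042, 0.018, 0.006, -0.0286, 0.002, 0.02],
    [-1, 0.043, 0.016, 0.007, -0.0286, 0.002, 0.02],
    [-1, 0.043, 0.014, 0.008, -0.0286, 0.002, 0.02],
    [-1, 0, 0, 0, 0, 0, 0],
    [-1, 0, 0, 0, 0, 0, 0],
  ],
)

```text
clock: 12.4
eef_pos: [455.4, -1.3, 408.1]
tool_rot: [-2.394, 0.509, -2.825]
force: [0.1, 0.4, 1.0]
width: 18.5
gripper_force: 59.0
```

Run:
```python
from sim import *
h=deckpose("S",43,37,60);f=deckpose("S",43,37,3)
rows([((458,-14,300),LN(15)*D),h,f],[4,4,4])
run(read_state()["qpos"],[((458,-14,300),LN(15)*D),h,f])
```

```text
at [455.4  -1.3 408.1] [-1.02  0.54  1.01  2.33  1.76  0.25 -0.23] w 18.5 F [0.1 0.4 1. ] t 12.4
[-1, 0.027, 0.027, 0.039, -0.0395, 0.0008, 0.0253],[-1, 0.028, 0.023, 0.041, -0.0395, 0.0008, 0.0253],[-1, 0.029, 0.018, 0.042, -0.0395, 0.0008, 0.0253],[-1, 0.03, 0.013, 0.044, -0.0395, 0.0008, 0.0253],
[-1, 0.014, 0.007, 0.02, -0.0267, 0.0025, 0.0187],[-1, 0.014, 0.005, 0.02, -0.0267, 0.0025, 0.0187],[-1, 0.014, 0.003, 0.02, -0.0267, 0.0025, 0.0187],[-1, 0.014, 0.002, 0.021, -0.0267, 0.0025, 0.0187],
[-1, 0.0, -0.0, 0.028, 0.0, 0.0, 0.0],[-1, 0.0, -0.0, 0.028, 0.0, 0.0, 0.0],[-1, 0.0, -0.0, 0.028, 0.0, 0.0, 0.0],[-1, 0.0, -0.0, 0.028, 0.0, 0.0, 0.0],
[458. -14. 300.] [-0.23  0.55  0.14  2.41  2.61  0.48 -1.15] err 0.0
[458. -14. 250.] [ 0.09  0.67 -0.18  2.44  2.9   0.59 -1.42] err 0.0
[491. -16. 203.] [ 0.09  0.8  -0.17  2.36  2.92  0.64 -1.42] err 0.0
```

Call:
jog_arm(
  steps=[
    [-1, 0.0135, 0.0135, 0.0195, -0.0198, 0.0004, 0.0127],
    [-1, 0.0135, 0.0125, 0.02, -0.0198, 0.0004, 0.0127],
    [-1, 0.014, 0.0115, 0.0205, -0.0198, 0.0004, 0.0127],
    [-1, 0.014, 0.0105, 0.0205, -0.0198, 0.0004, 0.0127],
    [-1, 0.0145, 0.0095, 0.021, -0.0198, 0.0004, 0.0127],
    [-1, 0.0145, 0.0085, 0.021, -0.0198, 0.0004, 0.0127],
    [-1, 0.015, 0.007, 0.022, -0.0198, 0.0004, 0.0127],
    [-1, 0.015, 0.006, 0.022, -0.0198, 0.0004, 0.0127],
    [-1, 0, 0, 0, 0, 0, 0],
    [-1, 0, 0, 0, 0, 0, 0],
  ],
)

```text
clock: 13.65
eef_pos: [458.0, -12.2, 299.3]
tool_rot: [-2.822, 0.606, -3.033]
force: [-0.8, 0.3, -1.2]
width: 18.6
gripper_force: 58.9
```

Run:
```python
from sim import *
h=deckpose("S",43,37,60);f=deckpose("S",43,37,3)
rows([h,f],[5,5])
```

```text
at [458.  -12.2 299.3] [-0.26  0.55  0.14  2.42  2.52  0.5  -1.08] w 18.6 F [-0.8  0.3 -1.2] t 13.65
[-1, 0.011, 0.005, 0.016, -0.0214, 0.0019, 0.015],[-1, 0.011, 0.004, 0.016, -0.0214, 0.0019, 0.015],[-1, 0.011, 0.002, 0.016, -0.0214, 0.0019, 0.015],[-1, 0.011, 0.001, 0.016, -0.0214, 0.0019, 0.015],[-1, 0.011, 0.0, 0.016, -0.0214, 0.0019, 0.015],
[-1, 0.0, -0.0, 0.023, 0.0, 0.0, 0.0],[-1, 0.0, -0.0, 0.023, 0.0, 0.0, 0.0],[-1, 0.0, -0.0, 0.023, 0.0, 0.0, 0.0],[-1, 0.0, -0.0, 0.023, 0.0, 0.0, 0.0],[-1, 0.0, -0.0, 0.023, 0.0, 0.0, 0.0],
```

Call:
jog_arm(
  steps=[
    [-1, 0.011, 0.005, 0.016, -0.0214, 0.0019, 0.015],
    [-1, 0.011, 0.004, 0.016, -0.0214, 0.0019, 0.015],
    [-1, 0.011, 0.002, 0.016, -0.0214, 0.0019, 0.015],
    [-1, 0.011, 0.001, 0.016, -0.0214, 0.0019, 0.015],
    [-1, 0.011, 0, 0.016, -0.0214, 0.0019, 0.015],
    [-1, 0, 0, 0, 0, 0, 0],
    [-1, 0, 0, 0, 0, 0, 0],
  ],
)

```text
clock: 14.52
eef_pos: [458.4, -13.5, 250.4]
tool_rot: [3.141, 0.611, 3.067]
force: [0.2, -0.7, -0.1]
width: 18.5
gripper_force: 59.0
```

Run:
```python
from sim import *
f1=deckpose("S",46,37,15);f=deckpose("S",46,37,1)
rows([f1,f],[4,3]);
im=get_image("side");u,v=proj(im,np.array([560,-30,90])) if 0 else (345,250)
cv2=__import__("cv2");cv2.imwrite("pics/p1.png",cv2.resize(im["pixels"][170:300,270:430,::-1],None,fx=4,fy=4,interpolation=cv2.INTER_CUBIC))
```

```text
at [458.4 -13.5 250.4] [ 0.07  0.67 -0.18  2.44  2.82  0.6  -1.36] w 18.5 F [ 0.2 -0.7 -0.1] t 14.53
[-1, -0.001, -0.0, 0.023, 0.0001, 0.0, 0.0],[-1, -0.001, -0.0, 0.023, 0.0001, 0.0, 0.0],[-1, -0.001, -0.0, 0.023, 0.0001, 0.0, 0.0],[-1, -0.001, -0.0, 0.023, 0.0001, 0.0, 0.0],
[-1, -0.0, -0.0, 0.009, 0.0, 0.0, 0.0],[-1, -0.0, -0.0, 0.009, 0.0, 0.0, 0.0],[-1, -0.0, -0.0, 0.009, 0.0, 0.0, 0.0],Traceback (most recent call last):
  File "<stdin>", line 4, in <module>
NameError: name 'get_image' is not defined
```

Call:
jog_arm(
  steps=[
    [-1, -0.002, 0, 0.023, 0, 0, 0],
    [-1, -0.002, 0, 0.023, 0, 0, 0],
    [-1, -0.002, 0, 0.023, 0, 0, 0],
    [-1, 0, 0, 0.023, 0, 0, 0],
    [-1, 0, 0, 0.01, 0, 0, 0],
    [-1, 0, 0, 0.006, 0, 0, 0],
    [-1, 0, 0, 0, 0, 0, 0],
    [-1, 0, 0, 0, 0, 0, 0],
  ],
)

```text
clock: 15.52
eef_pos: [491.2, -16.0, 207.7]
tool_rot: [3.138, 0.61, 3.065]
force: [-0.1, 0.9, 0.0]
width: 19.0
gripper_force: 59.0
```

Call:
jog_arm(
  steps=[
    [-1, 0, 0, 0.004, 0, 0, 0],
    [-1, 0, 0, 0, 0, 0, 0],
    [-1, 0, 0, 0, 0, 0, 0],
  ],
)

```text
clock: 15.9
eef_pos: [492.5, -16.1, 205.9]
tool_rot: [3.138, 0.61, 3.065]
force: [-0.5, -0.0, 0.2]
width: 18.6
gripper_force: 59.0
```

```bash
cat >> sim.py <<'E'
from plan import DECK
def indeck(d):
    s=read_state();o,y=DECK[d];R=Ro.from_euler("z",y,degrees=True)*Ro.from_euler("y",-35,degrees=True)
    print("deck xyz of TCP",R.inv().apply(s["eef_pos"]-o).round(1),"F deck",R.inv().apply(s["force"]).round(1),"q",s["qpos"].round(2))
E
python3 - <<'E'
from sim import *
import cv2
from cell import get_image
indeck("S")
im=get_image("side")
cv2.imwrite("pics/p1.png",cv2.resize(im["pixels"][170:300,270:430,::-1],None,fx=4,fy=4,interpolation=cv2.INTER_CUBIC))
E
```

```text
deck xyz of TCP [ 45.9  37.3 182.6] F deck [-0.3 -0.1  0.4] q [ 0.08  0.79 -0.18  2.36  2.84  0.64 -1.36]
```

View pics/p1.png

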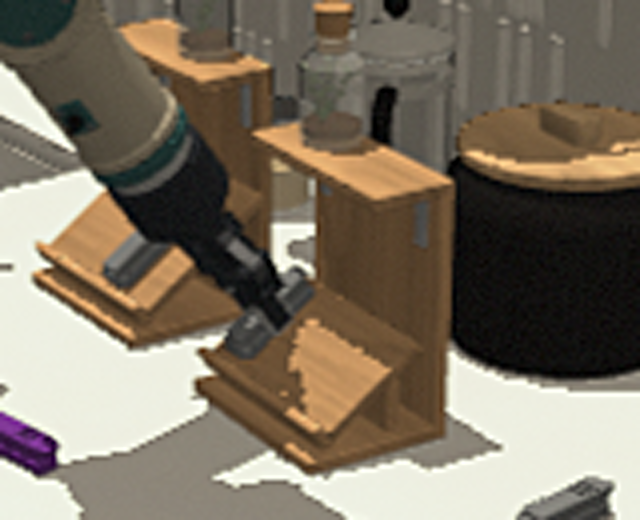

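The clip is square over the short deck's +y half, just inside the ledge. I'll lower it until it touches.

Call:
jog_arm(
  steps=[
    [-1, 0, 0, 0.004, 0, 0, 0],
    [-1, 0, 0, 0.004, 0, 0, 0],
    [-1, 0, 0, 0, 0, 0, 0],
    [-1, 0, 0, 0, 0, 0, 0],
  ],
)

```text
clock: 16.45
eef_pos: [494.8, -16.2, 202.5]
tool_rot: [3.138, 0.61, 3.065]
force: [-0.1, -0.6, -0.6]
width: 18.8
gripper_force: 59.0
```

Call:
jog_arm(
  steps=[
    [-1, 0, 0, 0.003, 0, 0, 0],
    [-1, 0, 0, 0, 0, 0, 0],
    [-1, 0, 0, 0, 0, 0, 0],
  ],
)

```text
clock: 16.82
eef_pos: [495.7, -16.3, 201.3]
tool_rot: [3.138, 0.61, 3.065]
force: [0.3, 0.0, -0.2]
width: 18.7
gripper_force: 59.0
```

Run:
```python
from sim import *
indeck("S")
```

```text
deck xyz of TCP [ 45.8  37.3 177.1] F deck [ 0.1  0.  -0.4] q [ 0.08  0.8  -0.18  2.36  2.84  0.64 -1.36]
```

Now I'll lower it a bit more, then slide it down the slope to the ledge.

Call:
jog_arm(
  steps=[
    [-1, 0, 0, 0.003, 0, 0, 0],
    [-1, 0, 0, 0, 0, 0, 0],
    [-1, 0, 0, 0, 0, 0, 0],
  ],
)

```text
clock: 17.2
eef_pos: [495.8, -16.3, 200.9]
tool_rot: [3.139, 0.611, 3.065]
force: [-6.8, 0.5, 9.9]
width: 18.7
gripper_force: 60.6
```

Call:
jog_arm(
  steps=[
    [-1, 0.004, 0, 0, 0, 0, 0],
    [-1, 0.004, 0, 0, 0, 0, 0],
    [-1, 0, 0, 0, 0, 0, 0],
    [-1, 0, 0, 0, 0, 0, 0],
  ],
)

```text
clock: 17.7
eef_pos: [494.7, -16.1, 200.1]
tool_rot: [3.139, 0.619, 3.065]
force: [-4.0, 0.3, 17.5]
width: 18.7
gripper_force: 61.3
```

Run:
```python
from sim import *
indeck("S")
```

```text
deck xyz of TCP [ 44.3  37.4 176.6] F deck [ 6.8 -0.  16.7] q [ 0.08  0.8  -0.19  2.36  2.85  0.66 -1.36]
```

Call:
jog_arm(
  steps=[
    [-1, 0, 0, -0.002, 0, 0, 0],
    [-1, 0.003, 0, 0, 0, 0, 0],
    [-1, 0.003, 0, 0, 0, 0, 0],
    [-1, 0, 0, 0, 0, 0, 0],
    [-1, 0, 0, 0, 0, 0, 0],
  ],
)

```text
clock: 18.32
eef_pos: [491.8, -15.9, 198.2]
tool_rot: [3.139, 0.617, 3.065]
force: [-0.1, 0.1, 9.0]
width: 18.9
gripper_force: 60.2
```

Run:
```python
from sim import *
indeck("S")
```

```text
deck xyz of TCP [ 40.8  37.4 176.7] F deck [5.1 0.1 7.4] q [ 0.08  0.81 -0.19  2.37  2.85  0.67 -1.36]
```

Call:
jog_arm(
  steps=[
    [-0.2, 0, 0, 0, 0, 0, 0],
    [0, 0, 0, 0, 0, 0, 0],
    [0, 0, 0, 0, 0, 0, 0],
    [0, 0, 0, 0, 0, 0, 0],
    [0, 0, 0, -0.02, 0, 0, 0],
    [0, 0, 0, -0.05, 0, 0, 0],
    [0, 0, 0, -0.09, 0, 0, 0],
    [0, 0, 0, 0, 0, 0, 0],
  ],
)

```text
clock: 19.32
eef_pos: [446.3, -12.5, 265.5]
tool_rot: [3.138, 0.614, 3.064]
force: [0.5, 0.2, 0.2]
width: 43.0
gripper_force: 0.0
```

Run:
```python
from sim import *
from cell import get_image
import cv2
q=read_state()["qpos"]
hS=deckpose("S",46,-37,60);fS=deckpose("S",46,-37,3);hL=deckpose("L",65,37,60);fL=deckpose("L",65,37,3)
B=O(5.2,0);Lc=O(8,0)
print("B first");q1=run(q,[((440,-100,320),D),((600,-285,320),B),((628,-290,178),B),((600,-285,320),B),((440,-100,320),D),hS,fS,hS])
print("then L");run(q1,[((420,-120,320),D),((442,-252,320),Lc),((442,-252,178),Lc),((442,-252,320),Lc),((430,50,330),hL[1]),hL,fL])
print("L first");run(q,[((430,-120,320),D),((442,-252,320),Lc),((442,-252,178),Lc),((442,-252,320),Lc),((430,50,330),hL[1]),hL,fL])
im=get_image("side")
cv2.imwrite("pics/p2.png",cv2.resize(im["pixels"][170:300,270:430,::-1],None,fx=4,fy=4,interpolation=cv2.INTER_CUBIC))
```

```text
B first
[ 440. -100.  320.] [ 0.47  0.49 -0.34  2.4   2.98  0.34 -1.27] err 0.0
[ 600. -285.  320.] [ 0.86  0.91 -0.9   1.55  0.78  1.07  1.42] err 0.0
[ 628. -290.  178.] [ 0.79  1.11 -0.78  1.52  0.92  0.91  1.35] err 0.0
[ 600. -285.  320.] [ 0.86  0.91 -0.9   1.55  0.78  1.07  1.42] err 0.0
[ 440. -100.  320.] [ 0.86  0.66 -0.95  2.41  2.24  0.55 -0.49] err 0.0
[455. -88. 251.] [ 0.77  0.88 -0.93  2.43  2.37  0.78 -0.58] err 0.0
[488. -90. 205.] [ 0.73  1.   -0.89  2.35  2.43  0.84 -0.56] err 0.0
[455. -88. 251.] [ 0.77  0.88 -0.93  2.43  2.37  0.78 -0.58] err 0.0
then L
[ 420. -120.  320.] [ 0.94  0.65 -0.97  2.44  2.3   0.54 -0.49] err 0.0
[ 442. -252.  320.] [ 1.    0.69 -0.83  1.99  0.73  0.78  1.45] err 0.0
[ 442. -252.  178.] [ 0.84  0.89 -0.56  2.06  1.03  0.5   1.2 ] err 0.0
[ 442. -252.  320.] [ 1.    0.69 -0.83  1.99  0.73  0.78  1.45] err 0.0
[430.  50. 330.] [ 0.38  0.56 -0.84  2.45  2.11  0.65 -0.76] err 0.0
[489. 226. 262.] [-0.07  0.82 -0.79  2.2   1.93  0.9  -0.8 ] err 0.0
[522. 225. 216.] [-0.07  0.93 -0.75  2.14  2.03  0.91 -0.81] err 0.0
L first
[ 430. -120.  320.] [ 0.55  0.49 -0.37  2.41  3.05  0.33 -1.28] err 0.0
[ 442. -252.  320.] [ 0.99  0.69 -0.81  1.99  0.71  0.77  1.47] err 0.0
[ 442. -252.  178.] [ 0.82  0.89 -0.54  2.06  1.01  0.49  1.22] err 0.0
[ 442. -252.  320.] [ 0.99  0.69 -0.81  1.99  0.71  0.77  1.47] err 0.0
[430.  50. 330.] [ 0.38  0.56 -0.84  2.45  2.11  0.65 -0.76] err 0.0
[489. 226. 262.] [-0.07  0.82 -0.79  2.2   1.93  0.9  -0.8 ] err 0.0
[522. 225. 216.] [-0.07  0.93 -0.75  2.14  2.03  0.91 -0.81] err 0.0
```

View pics/p2.png

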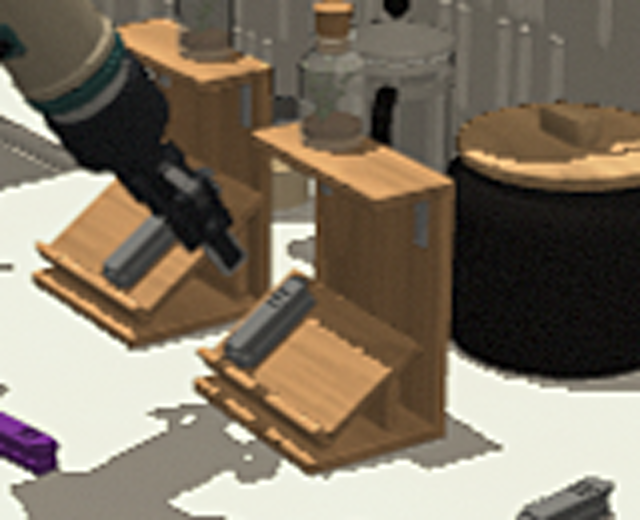

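Clip A lies flat and straight on the short deck's +y half, with its end at the ledge. Clip B is next.

Run:
```python
from sim import *
rows([((440,-90,330),D),((600,-285,330),O(5.2,0))],[4,12],0.3)
```

```text
at [446.  -12.7 264.3] [ 0.12  0.63 -0.27  2.47  2.74  0.6  -1.28] w 43.0 F [ 1.1  0.4 -1. ] t 19.38
[0.3, -0.019, -0.039, -0.027, 0.0003, 0.0001, -0.0002],[0.3, -0.019, -0.039, -0.027, 0.0003, 0.0001, -0.0002],[0.3, -0.019, -0.039, -0.027, 0.0003, 0.0001, -0.0002],[0.3, -0.019, -0.039, -0.027, 0.0003, 0.0001, -0.0002],
[0.3, -0.024, -0.03, 0.017, -0.0021, 0.0254, -0.0067],[0.3, -0.024, -0.031, 0.015, -0.0021, 0.0254, -0.0067],[0.3, -0.025, -0.031, 0.014, -0.0021, 0.0254, -0.0067],[0.3, -0.025, -0.032, 0.013, -0.0021, 0.0254, -0.0067],[0.3, -0.025, -0.032, 0.011, -0.0021, 0.0254, -0.0067],[0.3, -0.025, -0.032, 0.01, -0.0021, 0.0254, -0.0067],[0.3, -0.025, -0.033, 0.008, -0.0021, 0.0254, -0.0067],[0.3, -0.025, -0.033, 0.007, -0.0021, 0.0254, -0.0067],[0.3, -0.025, -0.033, 0.006, -0.0021, 0.0254, -0.0067],[0.3, -0.025, -0.034, 0.004, -0.0021, 0.0254, -0.0067],[0.3, -0.024, -0.034, 0.003, -0.0021, 0.0254, -0.0067],[0.3, -0.024, -0.034, 0.001, -0.0021, 0.0254, -0.0067],
```

Call:
jog_arm(
  steps=[
    [0.3, -0.019, -0.039, -0.027, 0, 0, 0],
    [0.3, -0.019, -0.039, -0.027, 0, 0, 0],
    [0.3, -0.019, -0.039, -0.027, 0, 0, 0],
    [0.3, -0.019, -0.039, -0.027, 0, 0, 0],
    [0.3, -0.024, -0.03, 0.017, -0.002, 0.0254, -0.0067],
    [0.3, -0.024, -0.031, 0.015, -0.002, 0.0254, -0.0067],
    [0.3, -0.025, -0.031, 0.014, -0.002, 0.0254, -0.0067],
    [0.3, -0.025, -0.032, 0.013, -0.002, 0.0254, -0.0067],
    [0.3, -0.025, -0.032, 0.011, -0.002, 0.0254, -0.0067],
    [0.3, -0.025, -0.032, 0.01, -0.002, 0.0254, -0.0067],
  ],
)

```text
clock: 20.62
eef_pos: [486.0, -153.0, 328.1]
tool_rot: [-3.089, 0.436, 3.116]
force: [-0.1, -0.4, -0.6]
width: 55.7
gripper_force: 0.0
```

Call:
jog_arm(
  steps=[
    [0.3, -0.025, -0.033, 0.008, -0.002, 0.0254, -0.0067],
    [0.3, -0.025, -0.033, 0.007, -0.002, 0.0254, -0.0067],
    [0.3, -0.025, -0.033, 0.006, -0.002, 0.0254, -0.0067],
    [0.3, -0.025, -0.034, 0.004, -0.002, 0.0254, -0.0067],
    [0.3, -0.024, -0.034, 0.003, -0.002, 0.0254, -0.0067],
    [0.3, -0.024, -0.034, 0.001, -0.002, 0.0254, -0.0067],
    [0.3, 0, 0, 0, 0, 0, 0],
    [0.3, 0, 0, 0, 0, 0, 0],
  ],
)

```text
clock: 21.62
eef_pos: [556.6, -249.4, 343.1]
tool_rot: [-3.09, 0.143, -3.103]
force: [-0.3, -0.2, 0.1]
width: 55.7
gripper_force: 0.0
```

Run:
```python
from sim import *
B=O(5.2,0)
rows([((628.5,-289.8,290),B),((628.5,-289.8,177),B)],[3,3],0.3)
```

```text
at [ 556.6 -249.4  343.1] [ 0.89  0.75 -0.86  1.76  0.79  0.83  1.29] w 55.7 F [-0.3 -0.2  0.1] t 21.62
[0.3, -0.041, -0.027, 0.043, -0.0093, 0.0236, -0.0093],[0.3, -0.043, -0.028, 0.041, -0.0093, 0.0236, -0.0093],[0.3, -0.044, -0.03, 0.038, -0.0093, 0.0236, -0.0093],
[0.3, -0.0, -0.0, 0.075, 0.0, 0.0, 0.0],[0.3, -0.0, -0.0, 0.075, 0.0, 0.0, 0.0],[0.3, -0.0, -0.0, 0.075, 0.0, 0.0, 0.0],
```

Call:
jog_arm(
  steps=[
    [0.3, -0.041, -0.027, 0.043, -0.0093, 0.0236, -0.0093],
    [0.3, -0.043, -0.028, 0.041, -0.0093, 0.0236, -0.0093],
    [0.3, -0.044, -0.03, 0.038, -0.0093, 0.0236, -0.0093],
    [0.3, 0, 0, 0, 0, 0, 0],
    [0.3, 0, 0, 0, 0, 0, 0],
  ],
)

```text
clock: 22.25
eef_pos: [628.7, -289.8, 291.5]
tool_rot: [-3.141, 0.002, -3.05]
force: [-0.5, 1.0, -0.2]
width: 55.4
gripper_force: 0.0
```

Run:
```python
from sim import *
B=O(5.2,0)
rows([((628.5,-289.8,177),B)],[4],0.3)
```

```text
at [ 628.7 -289.8  291.5] [ 0.82  0.95 -0.84  1.47  0.76  1.07  1.47] w 55.4 F [-0.5  1.  -0.2] t 22.25
[0.3, 0.0, 0.0, 0.057, -0.0001, 0.0002, 0.0001],[0.3, 0.0, 0.0, 0.057, -0.0001, 0.0002, 0.0001],[0.3, 0.0, 0.0, 0.057, -0.0001, 0.0002, 0.0001],[0.3, 0.0, 0.0, 0.057, -0.0001, 0.0002, 0.0001],
```

Call:
jog_arm(
  steps=[
    [0.3, 0, 0, 0.075, 0, 0, 0],
    [0.3, 0, 0, 0.075, 0, 0, 0],
    [0, 0, 0, 0.05, 0, 0, 0],
    [0, 0, 0, 0.028, 0, 0, 0],
    [-0.5, 0, 0, 0, 0, 0, 0],
    [-1, 0, 0, 0, 0, 0, 0],
    [-1, 0, 0, 0, 0, 0, 0],
    [-1, 0, 0, 0, 0, 0, 0],
    [-1, 0, 0, 0, 0, 0, 0],
  ],
)

```text
clock: 23.38
eef_pos: [629.8, -291.4, 178.0]
tool_rot: [-3.14, 0.003, -3.052]
force: [-0.5, -0.7, 2.8]
width: 18.5
gripper_force: 61.3
```

Run:
```python
from sim import *
B=O(5.2,0)
rows([((600,-285,340),B),((430,-110,340),D),deckpose("S",46,-37,60)],[4,20,4],-1)
```

```text
at [ 629.8 -291.4  178. ] [ 0.78  1.08 -0.75  1.51  0.87  0.91  1.4 ] w 18.5 F [-0.5 -0.7  2.8] t 23.38
[-1, 0.014, 0.004, -0.081, -0.0002, 0.0003, -0.0001],[-1, 0.014, 0.004, -0.081, -0.0002, 0.0003, -0.0001],[-1, 0.014, 0.004, -0.081, -0.0002, 0.0003, -0.0001],[-1, 0.014, 0.004, -0.081, -0.0002, 0.0003, -0.0001],
[-1, 0.015, 0.019, 0.0, 0.0013, -0.0152, 0.004],[-1, 0.015, 0.019, -0.001, 0.0013, -0.0152, 0.004],[-1, 0.016, 0.019, -0.001, 0.0013, -0.0152, 0.004],[-1, 0.016, 0.019, -0.002, 0.0013, -0.0152, 0.004],[-1, 0.016, 0.018, -0.002, 0.0013, -0.0152, 0.004],[-1, 0.016, 0.018, -0.003, 0.0013, -0.0152, 0.004],[-1, 0.016, 0.018, -0.003, 0.0013, -0.0152, 0.004],[-1, 0.016, 0.018, -0.004, 0.0013, -0.0152, 0.004],[-1, 0.016, 0.018, -0.004, 0.0013, -0.0152, 0.004],[-1, 0.016, 0.018, -0.005, 0.0013, -0.0152, 0.004],[-1, 0.016, 0.018, -0.005, 0.0013, -0.0152, 0.004],[-1, 0.016, 0.017, -0.006, 0.0013, -0.0152, 0.004],[-1, 0.016, 0.017, -0.006, 0.0013, -0.0152, 0.004],[-1, 0.016, 0.017, -0.007, 0.0013, -0.0152, 0.004],[-1, 0.016, 0.017, -0.007, 0.0013, -0.0152, 0.004],[-1, 0.016, 0.017, -0.008, 0.0013, -0.0152, 0.004],[-1, 0.016, 0.017, -0.008, 0.0013, -0.0152, 0.004],[-1, 0.015, 0.017, -0.009, 0.0013, -0.0152, 0.004],[-1, 0.015, 0.016, -0.009, 0.0013, -0.0152, 0.004],[-1, 0.015, 0.016, -0.01, 0.0013, -0.0152, 0.004],
[-1, 0.016, 0.012, 0.043, 0.0, 0.0, 0.0],[-1, 0.016, 0.012, 0.043, 0.0, 0.0, 0.0],[-1, 0.016, 0.012, 0.043, 0.0, 0.0, 0.0],[-1, 0.016, 0.012, 0.043, 0.0, 0.0, 0.0],
```

Call:
jog_arm(
  steps=[
    [-1, 0.014, 0.004, -0.05, 0, 0, 0],
    [-1, 0.014, 0.004, -0.081, 0, 0, 0],
    [-1, 0.014, 0.004, -0.091, 0, 0, 0],
    [-1, 0.014, 0.004, -0.091, 0, 0, 0],
    [-1, 0.023, 0.028, 0, 0.002, -0.0228, 0.006],
    [-1, 0.023, 0.028, -0.001, 0.002, -0.0228, 0.006],
    [-1, 0.024, 0.028, -0.002, 0.002, -0.0228, 0.006],
    [-1, 0.024, 0.028, -0.003, 0.002, -0.0228, 0.006],
    [-1, 0.024, 0.027, -0.004, 0.002, -0.0228, 0.006],
    [-1, 0.024, 0.027, -0.005, 0.002, -0.0228, 0.006],
  ],
)

```text
clock: 24.62
eef_pos: [523.6, -206.7, 332.1]
tool_rot: [-3.127, 0.278, -3.122]
force: [0.3, -0.6, -0.2]
width: 18.6
gripper_force: 60.8
```

Call:
jog_arm(
  steps=[
    [-1, 0.024, 0.027, -0.006, 0.002, -0.0228, 0.006],
    [-1, 0.024, 0.027, -0.007, 0.002, -0.0228, 0.006],
    [-1, 0.024, 0.026, -0.008, 0.002, -0.0228, 0.006],
    [-1, 0.024, 0.026, -0.009, 0.002, -0.0228, 0.006],
    [-1, 0.024, 0.026, -0.01, 0.002, -0.0228, 0.006],
    [-1, 0.024, 0.026, -0.011, 0.002, -0.0228, 0.006],
    [-1, 0.024, 0.025, -0.012, 0.002, -0.0228, 0.006],
    [-1, 0, 0, 0, 0, 0, 0],
    [-1, 0, 0, 0, 0, 0, 0],
  ],
)

```text
clock: 25.75
eef_pos: [445.8, -126.1, 326.7]
tool_rot: [-3.123, 0.556, 3.084]
force: [0.1, -0.1, 0.1]
width: 19.1
gripper_force: 60.8
```

Run:
```python
from sim import *
rows([((440,-100,320),D),deckpose("S",46,-37,60)],[4,4],-1)
```

```text
at [ 445.8 -126.1  326.7] [ 0.85  0.58 -0.86  2.34  2.05  0.42 -0.26] w 19.1 F [ 0.1 -0.1  0.1] t 25.75
[-1, 0.005, 0.013, 0.001, -0.0012, -0.0068, 0.0019],[-1, 0.005, 0.013, 0.001, -0.0012, -0.0068, 0.0019],[-1, 0.005, 0.013, 0.001, -0.0012, -0.0068, 0.0019],[-1, 0.005, 0.013, 0.001, -0.0012, -0.0068, 0.0019],
[-1, 0.014, 0.007, 0.032, 0.0, 0.0, 0.0],[-1, 0.014, 0.007, 0.032, 0.0, 0.0, 0.0],[-1, 0.014, 0.007, 0.032, 0.0, 0.0, 0.0],[-1, 0.014, 0.007, 0.032, 0.0, 0.0, 0.0],
```

Call:
jog_arm(
  steps=[
    [-1, 0.005, 0.013, 0.001, -0.0012, -0.0068, 0.0019],
    [-1, 0.005, 0.013, 0.001, -0.0012, -0.0068, 0.0019],
    [-1, 0.005, 0.013, 0.001, -0.0012, -0.0068, 0.0019],
    [-1, 0.005, 0.013, 0.001, -0.0012, -0.0068, 0.0019],
    [-1, 0.014, 0.007, 0.032, 0, 0, 0],
    [-1, 0.014, 0.007, 0.032, 0, 0, 0],
    [-1, 0.014, 0.007, 0.032, 0, 0, 0],
    [-1, 0.014, 0.007, 0.032, 0, 0, 0],
    [-1, 0, 0, 0, 0, 0, 0],
    [-1, 0, 0, 0, 0, 0, 0],
  ],
)

```text
clock: 27.0
eef_pos: [454.9, -86.2, 251.1]
tool_rot: [-3.141, 0.611, 3.068]
force: [-0.3, 0.6, -0.7]
width: 18.6
gripper_force: 60.9
```

Run:
```python
from sim import *
rows([deckpose("S",45,-37,5)],[5],-1);indeck("S")
```

```text
at [454.9 -86.2 251.1] [ 0.77  0.86 -0.97  2.42  2.3   0.81 -0.52] w 18.6 F [-0.3  0.6 -0.7] t 27.0
[-1, 0.0, -0.001, 0.022, 0.0, 0.0, 0.0001],[-1, 0.0, -0.001, 0.022, 0.0, 0.0, 0.0001],[-1, 0.0, -0.001, 0.022, 0.0, 0.0, 0.0001],[-1, 0.0, -0.001, 0.022, 0.0, 0.0, 0.0001],[-1, 0.0, -0.001, 0.022, 0.0, 0.0, 0.0001],
deck xyz of TCP [ 45.4 -35.5 238.1] F deck [-0.7  0.6 -0.4] q [ 0.77  0.86 -0.97  2.42  2.3   0.81 -0.52]
```

Call:
jog_arm(
  steps=[
    [-1, 0, -0.001, 0.025, 0, 0, 0],
    [-1, 0, -0.001, 0.025, 0, 0, 0],
    [-1, 0, -0.001, 0.025, 0, 0, 0],
    [-1, 0, 0, 0.02, 0, 0, 0],
    [-1, 0, 0, 0.012, 0, 0, 0],
    [-1, 0, 0, 0.008, 0, 0, 0],
    [-1, 0, 0, 0.004, 0, 0, 0],
    [-1, 0, 0, 0, 0, 0, 0],
    [-1, 0, 0, 0, 0, 0, 0],
  ],
)

```text
clock: 28.12
eef_pos: [488.5, -89.9, 202.2]
tool_rot: [3.141, 0.612, 3.068]
force: [0.3, 0.1, -1.1]
width: 18.7
gripper_force: 60.9
```

Run:
```python
from sim import *
indeck("S")
```

```text
deck xyz of TCP [ 45.  -36.7 178.8] F deck [-0.4  0.1 -1.1] q [ 0.73  0.99 -0.92  2.34  2.37  0.86 -0.51]
```

Call:
jog_arm(
  steps=[
    [-1, 0, 0, 0.003, 0, 0, 0],
    [-1, 0, 0, 0.002, 0, 0, 0],
    [-1, 0, 0, 0, 0, 0, 0],
    [-1, 0, 0, 0, 0, 0, 0],
  ],
)

```text
clock: 28.62
eef_pos: [489.4, -90.0, 200.7]
tool_rot: [-3.142, 0.612, 3.069]
force: [-5.1, -1.7, 8.1]
width: 18.8
gripper_force: 62.2
```

Call:
jog_arm(
  steps=[
    [-1, 0.004, 0, 0, 0, 0, 0],
    [-1, 0.003, 0, 0, 0, 0, 0],
    [-1, 0, 0, 0, 0, 0, 0],
    [-1, 0, 0, 0, 0, 0, 0],
  ],
)

```text
clock: 29.12
eef_pos: [488.1, -89.6, 199.7]
tool_rot: [-3.141, 0.617, 3.069]
force: [-2.5, -0.7, 11.5]
width: 18.7
gripper_force: 62.4
```

Run:
```python
from sim import *
indeck("S")
```

```text
deck xyz of TCP [ 43.2 -36.4 176.9] F deck [ 4.6 -0.9 10.8] q [ 0.73  1.   -0.92  2.34  2.38  0.87 -0.51]
```

Contact is confirmed. I'll ease the pressure, slide about 2 mm more, release and retract.

Call:
jog_arm(
  steps=[
    [-1, 0, 0, -0.001, 0, 0, 0],
    [-1, 0.004, 0, 0, 0, 0, 0],
    [-1, 0, 0, 0, 0, 0, 0],
    [-1, 0, 0, 0, 0, 0, 0],
  ],
)

```text
clock: 29.62
eef_pos: [486.1, -89.5, 198.3]
tool_rot: [-3.142, 0.616, 3.069]
force: [-1.1, -0.1, 8.6]
width: 18.7
gripper_force: 61.9
```

Call:
jog_arm(
  steps=[
    [-0.2, 0, 0, 0, 0, 0, 0],
    [0, 0, 0, 0, 0, 0, 0],
    [0, 0, 0, 0, 0, 0, 0],
    [0, 0, 0, 0, 0, 0, 0],
    [0, 0, 0, -0.02, 0, 0, 0],
    [0, 0, 0, -0.05, 0, 0, 0],
    [0, 0, 0, -0.08, 0, 0, 0],
    [0, 0, 0, 0, 0, 0, 0],
  ],
)

```text
clock: 30.62
eef_pos: [441.0, -86.4, 260.5]
tool_rot: [-3.14, 0.613, 3.07]
force: [0.5, -0.4, -0.4]
width: 42.8
gripper_force: 0.0
```

Run:
```python
from sim import *
from m import clip
from cell import get_image
Lc=O(8,0)
rows([((425,-140,330),D),((442,-252,320),Lc)],[4,14],0.3)
```

```text
at [441.  -86.4 260.5] [ 0.78  0.83 -0.99  2.45  2.29  0.81 -0.53] w 42.8 F [ 0.5 -0.4 -0.4] t 30.62
[0.3, -0.015, -0.027, -0.032, 0.0001, 0.0003, 0.0004],[0.3, -0.015, -0.027, -0.032, 0.0001, 0.0003, 0.0004],[0.3, -0.015, -0.027, -0.032, 0.0001, 0.0003, 0.0004],[0.3, -0.015, -0.027, -0.032, 0.0001, 0.0003, 0.0004],
[0.3, -0.002, -0.016, 0.003, -0.0023, 0.0217, -0.0074],[0.3, -0.002, -0.016, 0.003, -0.0023, 0.0217, -0.0074],[0.3, -0.002, -0.016, 0.003, -0.0023, 0.0217, -0.0074],[0.3, -0.002, -0.016, 0.003, -0.0023, 0.0217, -0.0074],[0.3, -0.002, -0.016, 0.003, -0.0023, 0.0217, -0.0074],[0.3, -0.002, -0.016, 0.002, -0.0023, 0.0217, -0.0074],[0.3, -0.001, -0.016, 0.002, -0.0023, 0.0217, -0.0074],[0.3, -0.001, -0.016, 0.002, -0.0023, 0.0217, -0.0074],[0.3, -0.001, -0.016, 0.002, -0.0023, 0.0217, -0.0074],[0.3, -0.001, -0.016, 0.002, -0.0023, 0.0217, -0.0074],[0.3, -0.001, -0.016, 0.002, -0.0023, 0.0217, -0.0074],[0.3, -0.001, -0.016, 0.002, -0.0023, 0.0217, -0.0074],[0.3, -0.001, -0.016, 0.002, -0.0023, 0.0217, -0.0074],[0.3, -0.0, -0.016, 0.002, -0.0023, 0.0217, -0.0074],
```

Call:
jog_arm(
  steps=[
    [0.3, -0.015, -0.027, -0.032, 0, 0, 0],
    [0.3, -0.015, -0.027, -0.032, 0, 0, 0],
    [0.3, -0.015, -0.027, -0.032, 0, 0, 0],
    [0.3, -0.015, -0.027, -0.032, 0, 0, 0],
    [0.3, -0.002, -0.016, 0.003, -0.0023, 0.0217, -0.0074],
    [0.3, -0.002, -0.016, 0.003, -0.0023, 0.0217, -0.0074],
    [0.3, -0.002, -0.016, 0.003, -0.0023, 0.0217, -0.0074],
    [0.3, -0.002, -0.016, 0.003, -0.0023, 0.0217, -0.0074],
    [0.3, -0.002, -0.016, 0.003, -0.0023, 0.0217, -0.0074],
    [0.3, -0.002, -0.016, 0.002, -0.0023, 0.0217, -0.0074],
  ],
)

```text
clock: 31.88
eef_pos: [433.6, -186.5, 324.0]
tool_rot: [-3.122, 0.358, -3.121]
force: [0.1, -0.8, -0.0]
width: 54.9
gripper_force: 0.0
```

Call:
jog_arm(
  steps=[
    [0.3, -0.001, -0.016, 0.002, -0.0023, 0.0217, -0.0074],
    [0.3, -0.001, -0.016, 0.002, -0.0023, 0.0217, -0.0074],
    [0.3, -0.001, -0.016, 0.002, -0.0023, 0.0217, -0.0074],
    [0.3, -0.001, -0.016, 0.002, -0.0023, 0.0217, -0.0074],
    [0.3, -0.001, -0.016, 0.002, -0.0023, 0.0217, -0.0074],
    [0.3, -0.001, -0.016, 0.002, -0.0023, 0.0217, -0.0074],
    [0.3, -0.001, -0.016, 0.002, -0.0023, 0.0217, -0.0074],
    [0.3, 0, -0.016, 0.002, -0.0023, 0.0217, -0.0074],
    [0.3, 0, 0, 0, 0, 0, 0],
    [0.3, 0, 0, 0, 0, 0, 0],
  ],
)

```text
clock: 33.12
eef_pos: [442.6, -249.6, 318.0]
tool_rot: [-3.138, 0.012, -3.006]
force: [0.4, -0.1, 0.4]
width: 55.5
gripper_force: 0.0
```

Run:
```python
from sim import *
Lc=O(8,0);p=(443,-252.3)
rows([((*p,290),Lc),((*p,177.5),Lc)],[4,4],0.3)
run(read_state()["qpos"],[((*p,300),Lc),((*p,177.5),Lc)])
```

```text
at [ 442.6 -249.6  318. ] [ 1.07  0.74 -0.97  1.98  0.82  0.86  1.35] w 55.5 F [ 0.4 -0.1  0.4] t 33.12
[0.3, 0.0, -0.001, 0.014, -0.0004, 0.0015, -0.0005],[0.3, 0.0, -0.001, 0.014, -0.0004, 0.0015, -0.0005],[0.3, 0.0, -0.001, 0.014, -0.0004, 0.0015, -0.0005],[0.3, 0.0, -0.001, 0.014, -0.0004, 0.0015, -0.0005],
[0.3, 0.0, -0.0, 0.056, 0.0, 0.0, 0.0],[0.3, 0.0, -0.0, 0.056, 0.0, 0.0, 0.0],[0.3, 0.0, -0.0, 0.056, 0.0, 0.0, 0.0],[0.3, 0.0, -0.0, 0.056, 0.0, 0.0, 0.0],
[ 443. -252.  300.] [ 1.05  0.78 -0.93  2.    0.87  0.82  1.32] err 0.0
[ 443. -252.  178.] [ 0.92  0.95 -0.71  2.05  1.15  0.62  1.09] err 0.0
```

Call:
jog_arm(
  steps=[
    [0.3, 0, -0.001, 0.014, -0.0004, 0.0015, -0.0005],
    [0.3, 0, -0.001, 0.014, -0.0004, 0.0015, -0.0005],
    [0.3, 0, -0.001, 0.014, -0.0004, 0.0015, -0.0005],
    [0.3, 0, -0.001, 0.014, -0.0004, 0.0015, -0.0005],
    [0.3, 0, 0, 0.07, 0, 0, 0],
    [0.3, 0, 0, 0.07, 0, 0, 0],
    [0, 0, 0, 0.05, 0, 0, 0],
    [0, 0, 0, 0.034, 0, 0, 0],
    [0, 0, 0, 0, 0, 0, 0],
    [0, 0, 0, 0, 0, 0, 0],
  ],
)

```text
clock: 34.38
eef_pos: [443.5, -251.9, 178.7]
tool_rot: [-3.141, 0.001, -3.002]
force: [-0.0, 0.8, -0.8]
width: 42.9
gripper_force: 0.0
```

Call:
jog_arm(
  steps=[
    [-0.5, 0, 0, 0, 0, 0, 0],
    [-1, 0, 0, 0, 0, 0, 0],
    [-1, 0, 0, 0, 0, 0, 0],
    [-1, 0, 0, 0, 0, 0, 0],
    [-1, 0, 0, 0, 0, 0, 0],
  ],
)

```text
clock: 35.0
eef_pos: [443.5, -252.1, 179.2]
tool_rot: [-3.14, 0.001, -3.003]
force: [-0.6, -0.1, 6.2]
width: 18.6
gripper_force: 59.5
```

Run:
```python
from sim import *
Lc=O(8,0);hL=deckpose("L",65,37,60)
P=[((442,-252,340),Lc),((430,50,340),hL[1]),((440,200,330),hL[1]),hL,deckpose("L",65,37,3)]
rows(P[:2],[4,14]);run(read_state()["qpos"],P)
```

```text
at [ 443.5 -252.1  179.2] [ 0.94  0.93 -0.74  2.04  1.13  0.65  1.11] w 18.6 F [-0.6 -0.1  6.2] t 35.0
[-1, 0.001, 0.0, -0.08, -0.0002, 0.0002, -0.0001],[-1, 0.001, 0.0, -0.08, -0.0002, 0.0002, -0.0001],[-1, 0.001, 0.0, -0.08, -0.0002, 0.0002, -0.0001],[-1, 0.001, 0.0, -0.08, -0.0002, 0.0002, -0.0001],
[-1, -0.004, 0.043, 0.0, 0.002, -0.0218, 0.0064],[-1, -0.004, 0.043, 0.0, 0.002, -0.0218, 0.0064],[-1, -0.003, 0.043, -0.0, 0.002, -0.0218, 0.0064],[-1, -0.003, 0.043, -0.0, 0.002, -0.0218, 0.0064],[-1, -0.002, 0.043, -0.0, 0.002, -0.0218, 0.0064],[-1, -0.002, 0.043, -0.0, 0.002, -0.0218, 0.0064],[-1, -0.001, 0.043, -0.0, 0.002, -0.0218, 0.0064],[-1, -0.0, 0.043, -0.0, 0.002, -0.0218, 0.0064],[-1, 0.0, 0.043, -0.001, 0.002, -0.0218, 0.0064],[-1, 0.001, 0.043, -0.001, 0.002, -0.0218, 0.0064],[-1, 0.001, 0.043, -0.001, 0.002, -0.0218, 0.0064],[-1, 0.002, 0.043, -0.001, 0.002, -0.0218, 0.0064],[-1, 0.002, 0.043, -0.002, 0.002, -0.0218, 0.0064],[-1, 0.003, 0.043, -0.002, 0.002, -0.0218, 0.0064],
[ 442. -252.  340.] [ 1.09  0.73 -1.    1.97  0.8   0.9   1.38] err 0.0
[430.  50. 340.] [ 0.38  0.53 -0.84  2.44  2.08  0.61 -0.73] err 0.0
[440. 200. 330.] [-0.02  0.62 -0.83  2.3   1.8   0.81 -0.75] err 0.0
[489. 226. 262.] [-0.08  0.81 -0.77  2.2   1.93  0.88 -0.81] err 0.0
[522. 225. 216.] [-0.08  0.92 -0.73  2.14  2.03  0.9  -0.82] err 0.0
```

Call:
jog_arm(
  steps=[
    [-1, 0.001, 0, -0.05, 0, 0, 0],
    [-1, 0.001, 0, -0.08, 0, 0, 0],
    [-1, 0.001, 0, -0.095, 0, 0, 0],
    [-1, 0.001, 0, -0.095, 0, 0, 0],
    [-1, -0.004, 0.043, 0, 0.002, -0.0218, 0.0064],
    [-1, -0.004, 0.043, 0, 0.002, -0.0218, 0.0064],
    [-1, -0.003, 0.043, 0, 0.002, -0.0218, 0.0064],
    [-1, -0.003, 0.043, 0, 0.002, -0.0218, 0.0064],
    [-1, -0.002, 0.043, 0, 0.002, -0.0218, 0.0064],
    [-1, -0.002, 0.043, 0, 0.002, -0.0218, 0.0064],
  ],
)

```text
clock: 36.25
eef_pos: [435.9, -122.4, 338.2]
tool_rot: [-3.127, 0.264, -3.079]
force: [0.2, -0.5, -0.5]
width: 18.4
gripper_force: 58.7
```

Call:
jog_arm(
  steps=[
    [-1, -0.001, 0.043, 0, 0.002, -0.0218, 0.0064],
    [-1, 0, 0.043, 0, 0.002, -0.0218, 0.0064],
    [-1, 0, 0.043, -0.001, 0.002, -0.0218, 0.0064],
    [-1, 0.001, 0.043, -0.001, 0.002, -0.0218, 0.0064],
    [-1, 0.001, 0.043, -0.001, 0.002, -0.0218, 0.0064],
    [-1, 0.002, 0.043, -0.001, 0.002, -0.0218, 0.0064],
    [-1, 0.002, 0.043, -0.002, 0.002, -0.0218, 0.0064],
    [-1, 0.003, 0.043, -0.002, 0.002, -0.0218, 0.0064],
    [-1, 0, 0, 0, 0, 0, 0],
    [-1, 0, 0, 0, 0, 0, 0],
  ],
)

```text
clock: 37.5
eef_pos: [428.8, 44.0, 337.3]
tool_rot: [-3.138, 0.603, 3.099]
force: [-0.5, -0.4, -0.9]
width: 18.5
gripper_force: 58.8
```

Run:
```python
from sim import *
hL=deckpose("L",65,37,60)
P=[((440,200,330),hL[1]),hL]
rows(P,[6,4]);run(read_state()["qpos"],P)
```

```text
at [428.8  44.  337.3] [ 0.38  0.52 -0.86  2.43  1.99  0.64 -0.65] w 18.5 F [-0.5 -0.4 -0.9] t 37.5
[-1, 0.0, 0.052, 0.003, -0.0002, -0.0007, 0.0002],[-1, 0.0, 0.052, 0.003, -0.0002, -0.0007, 0.0002],[-1, 0.0, 0.052, 0.003, -0.0002, -0.0007, 0.0002],[-1, 0.0, 0.052, 0.003, -0.0002, -0.0007, 0.0002],[-1, 0.0, 0.052, 0.003, -0.0002, -0.0007, 0.0002],[-1, 0.0, 0.052, 0.003, -0.0002, -0.0007, 0.0002],
[-1, -0.0, 0.014, 0.041, 0.0, 0.0, 0.0],[-1, -0.0, 0.014, 0.041, 0.0, 0.0, 0.0],[-1, -0.0, 0.014, 0.041, 0.0, 0.0, 0.0],[-1, -0.0, 0.014, 0.041, 0.0, 0.0, 0.0],
[440. 200. 330.] [ 0.    0.63 -0.88  2.3   1.79  0.84 -0.74] err 0.0
[489. 226. 262.] [-0.06  0.83 -0.81  2.2   1.93  0.91 -0.79] err 0.0
```

Call:
jog_arm(
  steps=[
    [-1, 0, 0.052, 0.003, 0, -0.0007, 0],
    [-1, 0, 0.052, 0.003, 0, -0.0007, 0],
    [-1, 0, 0.052, 0.003, 0, -0.0007, 0],
    [-1, 0, 0.052, 0.003, 0, -0.0007, 0],
    [-1, 0, 0.052, 0.003, 0, -0.0007, 0],
    [-1, 0, 0.052, 0.003, 0, -0.0007, 0.001],
    [-1, 0, 0.028, 0.03, 0, 0, 0],
    [-1, 0, 0.028, 0.03, 0, 0, 0],
    [-1, 0, 0, 0, 0, 0, 0],
    [-1, 0, 0, 0, 0, 0, 0],
  ],
)

```text
clock: 38.75
eef_pos: [459.4, 226.3, 305.1]
tool_rot: [-3.139, 0.612, 3.096]
force: [0.7, -1.0, -0.8]
width: 18.5
gripper_force: 58.9
```

Run:
```python
from sim import *
import cv2
from cell import get_image
rows([deckpose("L",65,37,60),deckpose("L",65,37,8)],[3,4]);indeck("L")
im=get_image("side")
cv2.imwrite("pics/p3.png",cv2.resize(im["pixels"][150:300,240:420,::-1],None,fx=4,fy=4,interpolation=cv2.INTER_CUBIC))
```

```text
at [459.4 226.3 305.1] [-0.07  0.7  -0.85  2.22  1.76  0.9  -0.71] w 18.5 F [ 0.7 -1.  -0.8] t 38.75
[-1, 0.0, 0.001, 0.035, -0.0005, 0.0001, 0.0],[-1, 0.0, 0.001, 0.035, -0.0005, 0.0001, 0.0],[-1, 0.0, 0.001, 0.035, -0.0005, 0.0001, 0.0],
[-1, -0.0, 0.0, 0.026, 0.0, 0.0, 0.0],[-1, -0.0, 0.0, 0.026, 0.0, 0.0, 0.0],[-1, -0.0, 0.0, 0.026, 0.0, 0.0, 0.0],[-1, -0.0, 0.0, 0.026, 0.0, 0.0, 0.0],
deck xyz of TCP [ 65.4  35.7 290.1] F deck [ 0.2 -1.  -1.1] q [-0.07  0.7  -0.85  2.22  1.76  0.9  -0.71]
```

View pics/p3.png

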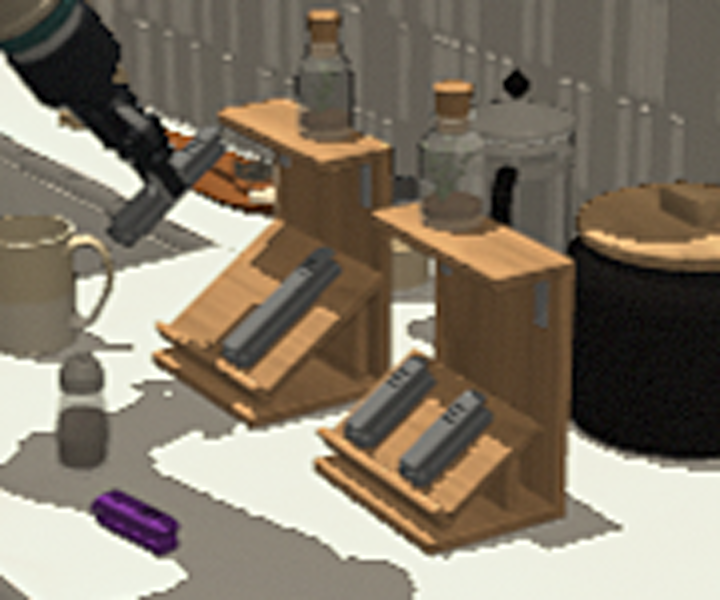

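The two short clips lie side by side on the short stand. The long clip hangs square above the long deck's +y half, so I'll lower it.

Call:
jog_arm(
  steps=[
    [-1, 0, 0.001, 0.035, -0.0005, 0, 0],
    [-1, 0, 0.001, 0.035, -0.0005, 0, 0],
    [-1, 0, 0, 0.035, -0.0005, 0, 0],
    [-1, 0, 0, 0.035, 0, 0, 0],
    [-1, 0, 0, 0.035, 0, 0, 0],
    [-1, 0, 0, 0.025, 0, 0, 0],
    [-1, 0, 0, 0.01, 0, 0, 0],
    [-1, 0, 0, 0.006, 0, 0, 0],
    [-1, 0, 0, 0, 0, 0, 0],
    [-1, 0, 0, 0, 0, 0, 0],
  ],
)

```text
clock: 40.05
eef_pos: [521.3, 225.8, 217.0]
tool_rot: [3.14, 0.612, 3.097]
force: [-0.2, -0.7, -0.9]
width: 18.7
gripper_force: 58.9
```

Run:
```python
from sim import *
indeck("L")
```

```text
deck xyz of TCP [ 65.6  38.1 182.4] F deck [-0.7 -0.7 -0.6] q [-0.06  0.91 -0.77  2.12  1.97  0.93 -0.75]
```

Call:
jog_arm(
  steps=[
    [-1, 0, 0, 0.004, 0, 0, 0],
    [-1, 0, 0, 0.002, 0, 0, 0],
    [-1, 0, 0, 0, 0, 0, 0],
    [-1, 0, 0, 0, 0, 0, 0],
  ],
)

```text
clock: 40.55
eef_pos: [523.1, 225.6, 214.1]
tool_rot: [3.14, 0.612, 3.097]
force: [-0.4, -0.3, -0.8]
width: 18.9
gripper_force: 58.9
```

Call:
jog_arm(
  steps=[
    [-1, 0, 0, 0.003, 0, 0, 0],
    [-1, 0, 0, 0, 0, 0, 0],
    [-1, 0, 0, 0, 0, 0, 0],
  ],
)

```text
clock: 40.92
eef_pos: [523.9, 225.6, 213.0]
tool_rot: [3.14, 0.612, 3.097]
force: [-1.9, 0.1, 1.9]
width: 18.5
gripper_force: 59.1
```

Run:
```python
from sim import *
indeck("L")
```

```text
deck xyz of TCP [ 65.5  38.  177.6] F deck [-0.5  0.   2.7] q [-0.06  0.92 -0.77  2.12  1.98  0.93 -0.75]
```

Contact. Now I'll slide it down about 5 mm.

Call:
jog_arm(
  steps=[
    [-1, 0, 0, 0.001, 0, 0, 0],
    [-1, 0.004, 0, 0, 0, 0, 0],
    [-1, 0.004, 0, 0, 0, 0, 0],
    [-1, 0.003, 0, 0, 0, 0, 0],
    [-1, 0, 0, 0, 0, 0, 0],
    [-1, 0, 0, 0, 0, 0, 0],
  ],
)

```text
clock: 41.68
eef_pos: [521.2, 226.2, 211.1]
tool_rot: [3.139, 0.618, 3.096]
force: [-0.4, -0.3, 9.5]
width: 18.4
gripper_force: 59.9
```

Run:
```python
from sim import *
indeck("L")
```

```text
deck xyz of TCP [ 62.1  38.4 177.6] F deck [ 5.1 -0.4  8. ] q [-0.06  0.93 -0.77  2.13  1.99  0.94 -0.77]
```

Call:
jog_arm(
  steps=[
    [-1, 0.003, 0, -0.0005, 0, 0, 0],
    [-1, 0, 0, 0, 0, 0, 0],
    [-0.2, 0, 0, 0, 0, 0, 0],
    [0, 0, 0, 0, 0, 0, 0],
    [0, 0, 0, 0, 0, 0, 0],
    [0, 0, 0, 0, 0, 0, 0],
    [0, 0, 0, -0.02, 0, 0, 0],
    [0, 0, 0, -0.06, 0, 0, 0],
    [0, 0, 0, -0.1, 0, 0, 0],
    [0, 0, 0, -0.1, 0, 0, 0],
  ],
)

```text
clock: 42.92
eef_pos: [436.7, 229.3, 324.4]
tool_rot: [3.14, 0.611, 3.098]
force: [0.9, 0.5, 0.6]
width: 42.8
gripper_force: 0.0
```

Call:
jog_arm(
  steps=[
    [0, 0, 0, -0.05, 0, 0, 0],
    [0, 0, 0, 0, 0, 0, 0],
  ],
)

```text
clock: 43.18
eef_pos: [422.8, 230.4, 345.8]
tool_rot: [3.139, 0.616, 3.098]
force: [0.4, -0.1, -0.4]
width: 42.7
gripper_force: 0.0
```

Run:
```python
from sim import *
import cv2
from cell import get_image
im=get_image("top")
cv2.imwrite("pics/p4.png",cv2.resize(im["pixels"][150:300,190:380,::-1],None,fx=4,fy=4,interpolation=cv2.INTER_CUBIC))
im=get_image("side")
cv2.imwrite("pics/p5.png",cv2.resize(im["pixels"][150:300,230:410,::-1],None,fx=4,fy=4,interpolation=cv2.INTER_CUBIC))
```

```text
(no output)
```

View pics/p4.png

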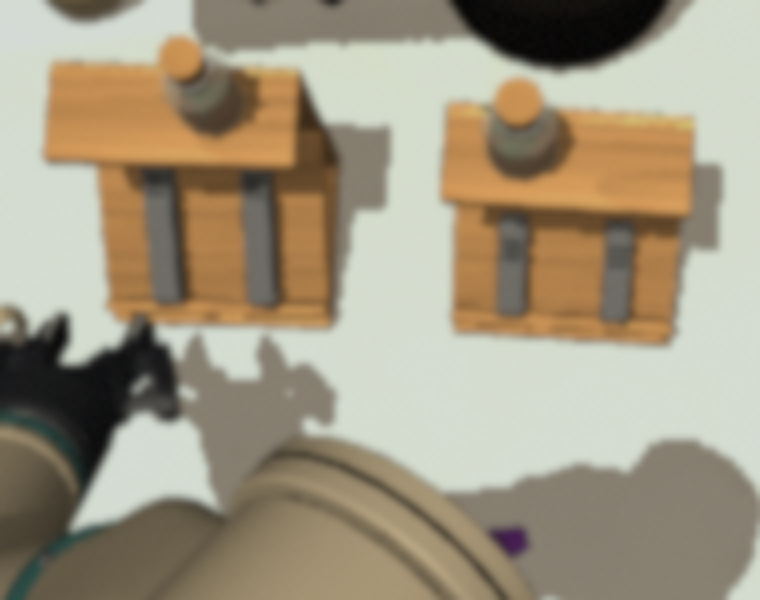

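View pics/p5.png

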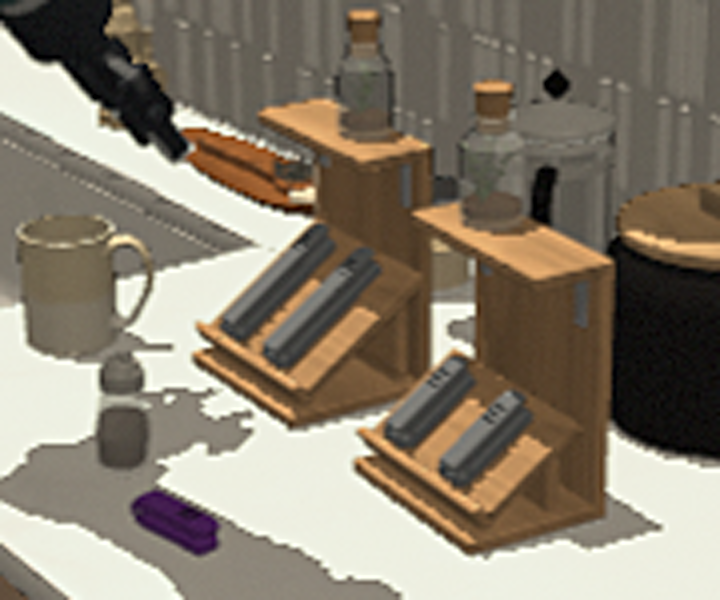

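The top view shows all four clips straight with their lower ends at the ledges: long ones at (170,303) and (262,303), short ones at (513,315) and (617,321). The side view shows the bottles, mug and shaker standing where they were, and the gripper is clear of everything.

```bash
python3 -c "
from cell import *
print(finish_job())"
```

```text
the job is handed in; nothing more can be done
None
```

All three loose clips are on their stands, the two short ones on the short stand and the long one beside the seated clip. The job is handed in at about 43 s; the hand-in returned no verdict, but the last pictures show all four clips flat and straight at the ledges and the bottles, mug and shaker apparently in place (the bowl was not in the final crops).

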